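Fit the battery pack in a bench scale and snap its cover shut

ROBOT

A 6-joint arm with a two-finger parallel gripper is mounted at the origin on a cart in front of the work surface, level with it; the furniture and walls round the work are solid. World frame = base frame: x ahead of the robot, y to its left, z up, the work surface at z = 0. Lengths are in mm, angles in rad, forces in N, time in s.
With the tool pointing down it reaches from about 400 to 825 mm from the base axis. Payload 7 kg.
Tool frame: the origin (TCP) lies on the front face of the gripper's body, between the roots of the fingers; the fingertips stand 66 mm ahead of it and the grasp point (between the pads) lies 47 mm ahead of it; z points along the fingers, y is the line along which they close (so a half turn about z gives the same grasp; the last joint's range is limited). The gripper opens to 88 mm and grips with 3 to 60 N. Pads are 19 mm wide; open, the fingers measure 130 mm over their backs; the gripper's body (78 mm by 193 mm) begins 47 mm behind the grasp point.
Start: joints at [1.584, 0.359, 0.012, 0, -1.224, -0.288], TCP at [183.174, 649.648, 292.161] pointing down, gripper open.
Joint ranges: [-3.07, 3.07], [-1.43, 2.12], [-1.02, 1.25], [-3.03, 1.67], [-3.05, -0], [-3.03, 3.03]. Speed limits (rad/s): [2.39, 2.39, 3.01, 3.14, 3.14, 3.14].

INTERFACE

Orientations are given as a unit quaternion [w, x, y, z].
In Python, from bench import monitor, imaging, manip gives the robot as it stands. The module is installed in compiled form; this text tells all that it offers.
- The arm moves only by the shell command python3 -m jog 'ROWS' [OPENING]. ROWS is JSON, one flat list of numbers, 6 for each row, row after row: the shift along the tool's x, y, z in units of 40 mm (1.0 is 40 mm), then the turn, a rotation vector about the tool's x, y, z in units of 6 degrees (1.0 is 6 degrees). In form: [tx, ty, tz, ax, ay, az, tx, ty, tz, ax, ay, az, ...]. A call has 1 to 20 rows; each row is the pose to reach, as a shift and turn from the pose commanded when the call began, along the tool's axes at that moment; what a row does not reach only later rows make up. A row lasts 1/12 s, in which the tool goes at most 41.7 mm and 7.16 degrees, less where a joint would pass 70% of its speed; a pose out of reach is approached as far as the arm can. A call with a gripper value outside its range is refused whole. OPENING is the closure, from -1 (fully open) to 1 (shut), so that 0 is half open, set as the call begins (- or left out, the last holds). The fingers move at their own pace and stop on an object; the grip force is fixed at half the most. Time passes only in rows, so rows that repeat a pose let the fingers close. It gives the time, the measured TCP pose, the force, the opening and the grip force at its end, in the units of the state.
- monitor.get_obs(): the state, without advancing time (a new reading comes with each control period).
- imaging.read_camera(name): name is "side" or "top" or "wrist"; returns the picture (420x560x3 uint8, red, green, blue); there is no depth.
- imaging.calibration(name): a dict with "fx", "fy", "cx", "cy" (pixels), "distortion" ([k1, k2, p1, p2, k3] as OpenCV has them; the pictures are not rectified), "position" and "attitude" of the camera in the world. Camera axes: x right, y down, z forward; pixel columns grow to the right and rows downward; lengths in mm; the calibration is good to about 2 mm. A picture is of the moment at which its call begins: read the wrist's pose just before it. calibration takes no time and is no camera call; for the wrist camera it gives the pose at the moment of the call.
- manip.sign_off(): hands the job in; it is judged then, once.
The state is a dict: "clock": time; "joint_positions": joint angles; "joint_velocities": joint speeds; "joint_efforts": joint torques, N m; "tool_pos": TCP position; "ee_rot": TCP orientation; "force": force on the tool from outside, world axes, zero at the start; "ft_torque": the same for the moment, N m; "gripper_width": opening from 0.0 (shut) to 1.0 (fully open); "grip_force": force on a finger pad.
Only numpy, scipy, OpenCV 4.12 (cv2) and the standard library are available. Lean on these libraries where they do the work, as an engineer would, in place of code of your own. Each camera call takes 0.05 s, during which the arm holds its last target. There are 200 camera calls.

TASK

The kitchen's portion scale lies face down and its recharged battery pack lies on the desk to the right of it. Squeeze the two spring tabs of the battery cover together to free it, lift it off and lay it aside, seat the pack flat in the bay with its narrow contact end at the contact springs, and let go of it. Then hook the cover's lip into the slot at the end of the opening and, with the lip held in the slot, swing the other end down until both latches snap out and the cover lies flush and closed; leave the tumbler, the tape roll and the shaker where they are.

Things in the scene. Friction and masses are not known exactly. Their poses are not given: they have to be found in the camera images.
- scale: Light grey plastic bench scale lying face down, fixed, 220 (x) x 200 (y) mm. Origin on the desk under its centre; z up, y left, x from the slot end to the other (roughly away from the robot). The face now uppermost is 52 mm above the desk; in its middle the battery opening, 104 (x) x 64 (y) mm. Four rubber feet, 27 mm across, rise 13 mm from the face at x = +-88, y = +-77 mm.
- cover: Light grey battery cover, 70 g, closed at the start. Plate 112 x 76 x 4 mm; origin in its underside, midline, 50 mm from the lip edge, 62 mm from the latch edge; x from lip to latch end, z up. Closed: origin on the scale's axis, 52 mm above the desk, axes parallel, 2 mm play. Ribs 12 mm deep underneath (x -50 to 49.5, y +-30) reach into the opening and are its feet.
- cover_grip (a point): Midway between the cover's two upright finger tabs, (29, 0, 12) mm in the cover's frame; axes as the cover. Squeeze the tabs together along y, which also holds the cover. Tabs: 22 mm long (x), 7 mm thick, tops 18 mm and feet 4 mm above the origin; outer faces 50 mm apart let go, 37 mm squeezed.
- cover_lip (a point): Middle of the tip of the cover's lip, (-58.5, 0, -7.5) mm in the cover's frame: a tongue 32 mm wide (y), 3 mm thick, 8.5 mm long beyond the plate's edge. To free it: tabs squeezed, swing the latch end up 25 degrees about the slot, then draw the cover 15 mm along the scale's x. Back in the same way, at 15 to 30 degrees; it cannot go in flat.
- cover_press (a point): Ribbed strip of the plate behind the tabs, free to press on with shut fingers: (52, 0, 4) mm in the cover's frame, on the plate's top. Held squeezed, the cover swings fully down and latches when let go; let go higher up, it rests on its latches and snaps in when pressed here (about 8 N; take 15 to 20).
- latch_left (a joint): Travel of the left (+y) spring tab with its latch towards the other one, m: 0 let go, 0.0065 fully squeezed. The spring takes 2.1 N at 0, 6.7 N at the end. Its barb, at x = 29 mm of the cover, reaches 3.5 mm under the edge of the opening and clears it from 0.0035. The barb's lower side is a 45 degree ramp that ends 12 mm below the plate.
- latch_right (a joint): The same for the right (-y) spring tab.
- pack: Near-black plastic rechargeable pack, 190 g, flat on the desk. Origin in the middle of its underside, z up, x away from its contact end. Case 60 x 42 x 24 mm (x = -24 to 36); at the contact end a narrower nose 12 long, 26 wide, 20 high (x = -36 to -24) with two brass strips.
- pack_grip (a point): Middle of the pack's grip fin, (0, 0, 30) mm in the pack's frame: hold the fin across y. It is 32 mm long (x), 10 mm thick (y) and rises from 24 to 36 mm above the underside.
- pack_contacts (a point): Middle of the pack's contact end, (-36, 0, 10) mm in the pack's frame.
- bay (a point): Middle of the bay's floor, on the scale's axis 14 mm above the desk (38 mm below the face): the pack's origin goes here, its axes along the scale's. A cradle with walls 14 mm high and sloping tops holds it with 2 mm play all round.
- bay_contacts (a point): The two contact springs in the bay, (-37, 0, 24) mm in the scale's frame, at the slot end: the pack's contact end goes here. The cradle narrows to 31 mm at this end, so that the pack seats only this way round.
- slot (a point): Mouth of the lip slot, (-52, 0, 44.5) mm in the scale's frame: under the edge of the opening at the end nearer the robot. The edge above it is 4 mm thick; the slot is 40 mm wide (y), 10 mm deep (towards -x) and open for 12 mm below the edge.
- glass_1: Grey ribbed tumbler, 76 mm across, 98 mm tall, a bystander. Origin in the middle of its underside.
- label_tape: Roll of tape lying flat, 98 mm across, 25 mm high, a bystander. Origin in the middle of its underside.
- shaker: Salt shaker, 44 mm across, 90 mm tall, a bystander at the left. Origin in the middle of its underside. The desk between it and the scale is free, up to the stack of food tubs that begins at y = 0.41 m.
Things that resemble listed ones, but are neither listed nor needed, are in the scene too. What is shaped like the pack but orange is not meant.

How it is judged:
By the outcome, as a careful person would: the job done as asked, in the order asked, and still so for the second after the job is handed in, with the robot touching nothing.
It also fails if it takes over 72 s, if anything falls off the work surface, if the arm or the gripper's body presses on something with over 40 N, if the wrist force passes 120 N, or if a joint passes its speed limit or range.

## Working session

There is one attempt and no reset: what is moved stays moved. The work goes in short steps, Python scripts to look and compute and a shell command to move; the robot and the scene stay as the last step left them, time stands still between calls to the robot, and variables do not carry over. Pictures are saved under pics/ and viewed, at most 10 in all, crops included, and the job is handed in when it is done.

```bash
mkdir -p pics; python3 - <<'E'
from bench import monitor, imaging, manip
import cv2,numpy as np
o=monitor.get_obs();print(o)
ims=[]
for n in ["top","side","wrist"]:
    im=imaging.read_camera(n);cv2.imwrite(f"pics/{n}0.png",im[:,:,::-1]);ims.append(im);print(n,imaging.calibration(n))
E
```

```text
{'clock': 0.0, 'joint_positions': array([ 1.58410041e+00,  3.59352637e-01,  1.10682656e-02, -3.71262804e-04,
       -1.22411951e+00, -2.88099755e-01]), 'joint_velocities': array([ 0.00270597, -0.00053347,  0.00029856,  0.00186833,  0.00188763,
        0.00096207]), 'joint_efforts': array([ 6.21360687e-04, -5.82716238e+01,  2.93050647e+01,  6.99710146e+00,
        7.03025493e-03, -1.55522353e-04]), 'tool_pos': array([183.06907029, 649.29531599, 291.24505042]), 'ee_rot': array([ 8.20872448e-04,  9.90566762e-01, -1.37028514e-01, -5.18856308e-05]), 'force': array([-0.05895854,  0.06897388, -0.12789629]), 'ft_torque': array([ 0.0085837 , -0.03304049, -0.05702371]), 'grip_force': 0.0, 'gripper_width': 1.0000138387376571}
top {'fx': 483.90414656076535, 'fy': 483.90414656076535, 'cx': 279.77710052290104, 'cy': 216.39406776257877, 'distortion': array([-0.14792652,  0.        ,  0.        ,  0.        ,  0.        ]), 'position': array([ 369.06628436,  -23.70207434, 1508.28698967]), 'attitude': array([ 0.04265594, -0.70497349,  0.70709312, -0.03481632])}
side {'fx': 466.673663440266, 'fy': 466.673663440266, 'cx': 274.48459902303625, 'cy': 207.3555538229449, 'distortion': array([-0.08146295,  0.        ,  0.        ,  0.        ,  0.        ]), 'position': array([  455.41516826, -1351.41875188,   861.22799649]), 'attitude': array([-0.49527938,  0.8676223 , -0.04269986,  0.01032452])}
wrist {'fx': 366.0791255618699, 'fy': 366.0791255618699, 'cx': 274.71031298502044, 'cy': 208.61703014227894, 'distortion': array([-0.07946471,  0.        ,  0.        ,  0.        ,  0.        ]), 'position': array([250.83274851, 631.67540157, 384.31943068]), 'attitude': array([-0.07973265, -0.59785271,  0.79067517,  0.1051077 ])}
```

View pics/top0.png

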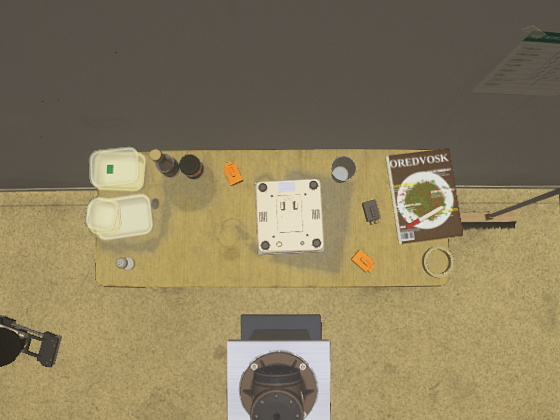

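View pics/side0.png

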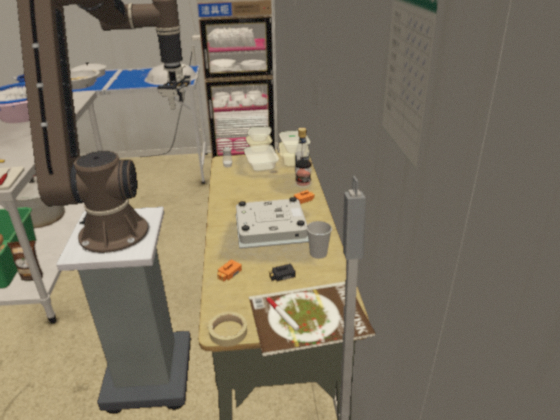

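The top view shows the scale at about (290,216) with feet at (263,187), (314,185), (265,245) and (316,243). There are three pack-shaped things: near-black at (371,211), orange at (233,173) and orange at (363,261). The near-black one is right of the scale and fits the description. The tumbler is at (343,168), the tape roll at (437,262) and the shaker at (124,264).

```bash
cat > h.py <<'E'
from bench import monitor, imaging, manip
import cv2,numpy as np
from scipy.spatial.transform import Rotation as R
def rot(q): return R.from_quat(np.r_[q[1:],q[0]])
def K(c): return np.array([[c['fx'],0,c['cx']],[0,c['fy'],c['cy']],[0,0,1]])
def cast(c,px,z):
    p=cv2.undistortPoints(np.array(px,float).reshape(-1,1,2),K(c),c['distortion'])[:,0]
    d=rot(c['attitude']).apply(np.c_[p,np.ones(len(p))])
    return c['position']+d*((z-c['position'][2])/d[:,2])[:,None]
def proj(c,P):
    Rm=rot(c['attitude']).as_matrix().T
    return cv2.projectPoints(np.array(P,float).reshape(-1,1,3),Rm,-Rm@c['position'],K(c),c['distortion'])[0][:,0]
def shot(n,name):
    c=imaging.calibration(n);im=imaging.read_camera(n)[:,:,::-1].copy();cv2.imwrite(f"pics/{name}.png",im);return c,im
def blobs(m,amin,amax):
    n,l,s,ce=cv2.connectedComponentsWithStats(m.astype(np.uint8))
    return [(np.round(ce[i],1),s[i,4],l==i) for i in range(1,n) if amin<s[i,4]<amax]
def go(tcp,x_axis=None,Rt=None,grasp=True,tcpcmd=None,Rc=None):
    """print tool shift (40mm) & turn (6deg) to the wanted pose; tcp is grasp point if grasp; Rt wanted rotation"""
    o=monitor.get_obs(); R0=rot(o['ee_rot']) if Rc is None else Rc
    p0=np.array(o['tool_pos']) if tcpcmd is None else np.array(tcpcmd)
    p=np.array(tcp,float)-(Rt.apply([0,0,47]) if grasp else 0)
    t=R0.inv().apply(p-p0)/40; a=np.degrees((R0.inv()*Rt).as_rotvec())/6
    print("rows",np.round(t,3),np.round(a,3),"TCP",p.round(1)); return t,a
def down(yaw,pitch=0):
    """tool x along heading yaw (deg) in the world, z down; pitch>0 raises the x end about tool y (world left axis)"""
    return R.from_euler('z',yaw,degrees=True)*R.from_euler('y',-pitch,degrees=True)*R.from_euler('x',180,degrees=True)
E
python3 - <<'E'
from h import *
c=imaging.calibration("top");im=cv2.imread("pics/top0.png");g=im.max(2)
sc=np.zeros(g.shape,bool);sc[175:258,252:328]=1
for b in blobs((g<75)&sc,8,400): print("foot?",b[0],b[1],cast(c,[b[0]],65).round(1))
sc[:]=0;sc[190:235,350:390]=1
for b in blobs((g<75)&sc,50,2000):
    print("pack",b[0],b[1],cast(c,[b[0]],24).round(1)); r=cv2.minAreaRect(np.argwhere(b[2])[:,::-1].astype(np.float32));print(r)
for n,p,z in [("tumbler",(343,168),98),("shaker",(124,264),90)]: print(n,cast(c,[p],z))
a=cv2.resize(im[140:280,245:400],None,fx=3.8,fy=3.8,interpolation=2);cv2.imwrite("pics/crop1.png",a)
E
```

```text
tumbler [[ 668.34921885 -196.51377807   98.        ]]
shaker [[384.19356503 456.30346275  90.        ]]
```

View pics/crop1.png

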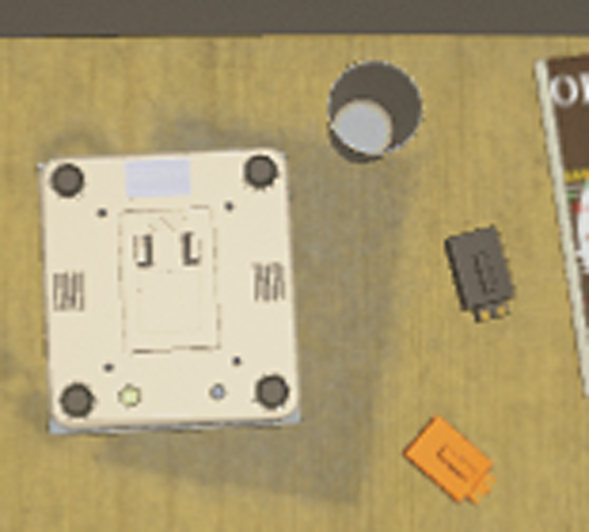

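The crop shows the near-black pack with its nose toward the robot, at crop (490,312), and its body centre at about (480,270). The scale's feet are at crop (68,180), (261,172), (77,400) and (273,391). The tabs are at (143,250) and (190,248), at the far end of the cover.

```bash
python3 - <<'E'
from h import *
c=imaging.calibration("top")
f=np.array([(68,180),(261,172),(77,400),(273,391)])/3.8+[245,140]-.37
P=cast(c,f,65)[:,:2];print(P.round(1));ctr=P.mean(0)
ax=(P[0]+P[1]-P[2]-P[3]);ay=(P[0]+P[2]-P[1]-P[3]);print("scale",ctr,np.linalg.norm(ax)/2,np.linalg.norm(ay)/2,np.degrees(np.arctan2(ax[1],ax[0])),np.degrees(np.arctan2(-ay[0],ay[1])))
# pack body corners at z=24 and nose
q=np.array([(447,240),(493,228),(514,298),(468,311),(490,312)])/3.8+[245,140]-.37
print("pack",cast(c,q,24).round(1))
o=monitor.get_obs();R0=rot(o['ee_rot']);print(R0.as_matrix().round(2)); w=imaging.calibration("wrist");print("cam in tool",R0.inv().apply(w['position']-o['tool_pos']),(R0.inv()*rot(w['attitude'])).as_matrix().round(2))
yaw=np.degrees(np.arctan2(ax[1],ax[0]))
G=np.r_[ctr,52]+R.from_euler('z',yaw,degrees=True).apply([0,0,0]);print(G)
for y in (yaw,yaw+180): go([G[0],G[1],300],Rt=down(y),grasp=False)
E
```

```text
[[ 617.6   44.1]
 [ 623.4 -109.5]
 [ 442.5   36.8]
 [ 449.1 -117.2]]
scale [533.15485272 -36.46302554] 174.83972446899838 153.91451784568292 2.461067248623707 2.3078032378515885
pack [[ 574.  -263.5   24. ]
 [ 583.8 -301.7   24. ]
 [ 526.2 -317.5   24. ]
 [ 515.7 -279.5   24. ]
 [ 514.8 -297.5   24. ]]
[[ 0.96 -0.27 -0.  ]
 [-0.27 -0.96 -0.  ]
 [ 0.    0.   -1.  ]]
cam in tool [ 70.03483165  -1.1970445  -92.8897831 ] [[-0.   -0.97 -0.26]
 [ 1.   -0.   -0.  ]
 [ 0.   -0.26  0.97]]
[533.15485272 -36.46302554  52.        ]
rows [13.077 14.128 -0.194] [ 1.300e-02  1.000e-03 -3.035e+00] TCP [533.2 -36.5 300. ]
rows [13.077 14.128 -0.194] [ 1.0000e-03 -1.8000e-02  2.6965e+01] TCP [533.2 -36.5 300. ]
```

```bash
python3 -m jog '[13.08,14.13,0.2,0,0,-3.035, 13.08,14.13,0.2,0,0,-3.035, 13.08,14.13,0.2,0,0,-3.035, 13.08,14.13,0.2,0,0,-3.035, 13.08,14.13,0.2,0,0,-3.035, 13.08,14.13,0.2,0,0,-3.035, 13.08,14.13,0.2,0,0,-3.035, 13.08,14.13,0.2,0,0,-3.035, 13.08,14.13,0.2,0,0,-3.035, 13.08,14.13,0.2,0,0,-3.035, 13.08,14.13,0.2,0,0,-3.035, 13.08,14.13,0.2,0,0,-3.035, 13.08,14.13,0.2,0,0,-3.035, 13.08,14.13,0.2,0,0,-3.035, 13.08,14.13,0.2,0,0,-3.035, 13.08,14.13,0.2,0,0,-3.035, 13.08,14.13,0.2,0,0,-3.035, 13.08,14.13,0.2,0,0,-3.035, 13.08,14.13,0.2,0,0,-3.035, 13.08,14.13,0.2,0,0,-3.035]' -1
python3 - <<'E'
from h import *
c,im=shot("wrist","w1");o=monitor.get_obs();print(o['clock'],o['tool_pos'],np.abs(o['joint_velocities']).max(),o['joint_positions'])
f=proj(c,[[617.6,44.1,65],[623.4,-109.5,65],[442.5,36.8,65],[449.1,-117.2,65]]);print(f)
E
```

```text
clock: 1.82
tool_pos: [534.5, -39.7, 283.3]
ee_rot: [0.0, 1.0, 0.02, -0.001]
force: [0.9, 0.7, 0.8]
gripper_width: 1.002
grip_force: 0.0
1.8667 [533.68908513 -38.28672667 283.36792778] 0.050413793066360596 [ 2.94981511e-01  1.35546305e-01 -3.08273185e-01 -4.15355271e-05
 -1.12848250e+00  1.31510466e+00]
[[178.15508612  90.46283777]
 [365.58946813  90.4427267 ]
 [191.27822264 285.25605875]
 [355.0312753  284.56284376]]
```

View pics/w1.png

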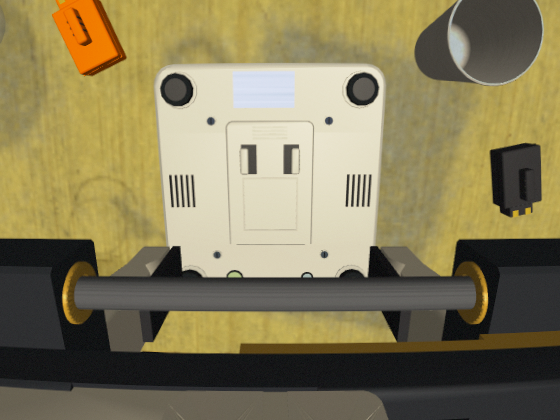

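The wrist picture shows the far feet at (177,90) and (363,90), the tab tops at about (244,160) and (295,160), and the cover's far corners at (229,122) and (312,122). The pack's top is at about (516,180), with its nose and brass strips at (518,210).

```bash
python3 - <<'E'
from h import *
c=imaging.calibration("wrist");im=cv2.imread("pics/w1.png");g=im.max(2)
m=np.zeros(g.shape,bool);m[60:120,150:390]=1
for b in blobs((g<60)&m,200,2000): print("foot",b[0],b[1],cast(c,[b[0]],65).round(1))
print("tabs",cast(c,[(244,160),(295,160)],70).round(1))
print("cover",cast(c,[(229,122),(312,122),(227,244),(313,244)],56).round(1))
G=np.array([533.2,-36.5,0]);Rz=R.from_euler('z',2.4,degrees=True)
for n,p in [("grip70",[29,25,70]),("",[29,-25,70]),("cov",[62,38,56]),("",[62,-38,56]),("foot",[88,77,65]),("",[88,-77,65])]: print(n,(G+Rz.apply(p)).round(1))
m[:]=0;m[130:225,480:556]=1
for b in blobs((g<80)&m,300,9000): print("pack",b[0],b[1],cast(c,[b[0]],24),cv2.minAreaRect(np.argwhere(b[2])[:,::-1].astype(np.float32)))
cv2.imwrite("pics/crop2.png",np.hstack([cv2.resize(im[110:255,220:320],None,fx=4,fy=4,interpolation=2),cv2.resize(im[120:265,460:560],None,fx=4,fy=4,interpolation=2)]))
E
```

```text
foot [360.5  89. ] 384 [[ 623.5 -103.6   65. ]]
foot [177.8  89.7] 418 [[617.4  45.9  65. ]]
tabs [[562.  -10.   70. ]
 [563.6 -52.7  70. ]]
cover [[592.3   4.6  56. ]
 [594.9 -66.4  56. ]
 [481.1   5.7  56. ]
 [484.2 -74.4  56. ]]
grip70 [561.1 -10.3  70. ]
 [563.2 -60.3  70. ]
cov [593.6   4.1  56. ]
 [596.7 -71.9  56. ]
foot [617.9  44.1  65. ]
 [ 624.3 -109.7   65. ]
pack [515.8 177. ] 3100 [[ 550.69632587 -280.0806486    24.        ]] ((516.3358154296875, 179.54025268554688), (72.14035034179688, 49.7269401550293), 86.53176879882812)
```

View pics/crop2.png

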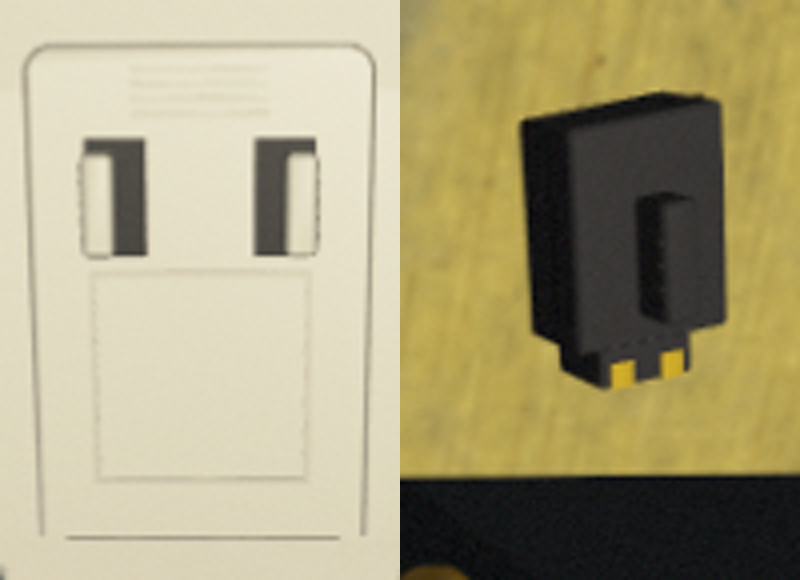

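The crops confirm the pack: near-black, with brass strips on a nose pointing at the robot and the fin at crop (680,255). The tabs' outer edges are at about (239.8,160.7) and (300.2,160.7). The arm was still settling for that picture, so I'll measure again now.

```bash
python3 -m jog '[13.08,14.13,0.2,0,0,-3.035]' 2>&1 | head -0; python3 - <<'E'
from h import *
c,im=shot("wrist","w2");o=monitor.get_obs();print(o['clock'],o['tool_pos'],rot(o['ee_rot']).as_matrix()[:,0].round(4))
g=im.max(2).astype(int);hsv=cv2.cvtColor(im,cv2.COLOR_BGR2HSV)
m=np.zeros(g.shape,bool);m[60:125,140:400]=1
for b in blobs((g<50)&m,100,2000):
    (x,y),r=cv2.minEnclosingCircle(np.argwhere(b[2])[:,::-1].astype(np.float32));print("foot",b[0],b[1],(x,y,r),cast(c,[(x,y)],65).round(1))
m[:]=0;m[130:190,220:330]=1
for b in blobs((g<110)&m,40,2000): print("recess",b[0],b[1],cv2.boundingRect(b[2].astype(np.uint8)))
E
```

```text
2.0 [564.42132958 -66.11359108 283.63963547] [9.833e-01 1.821e-01 4.000e-04]
foot [166.3 103.3] 217 (163.0, 103.0, 15.811488151550293) [[619.9  43.6  65. ]]
recess [230.1 176.6] 118 (223, 165, 11, 25)
recess [266.1 177.7] 78 (263, 170, 10, 20)
```

That jog row was relative to the current pose, so it moved the arm a little. It was harmless at this height. I'll settle and re-measure.

```bash
python3 -m jog '[0,0,0,0,0,0,0,0,0,0,0,0,0,0,0,0,0,0,0,0,0,0,0,0]'; python3 - <<'E'
from h import *
c,im=shot("wrist","w2")
G=np.array([533.2,-36.5,0]);Rz=R.from_euler('z',2.4,degrees=True)
print(proj(c,[G+Rz.apply(p) for p in ([29,25,70],[29,-25,70],[88,77,65],[88,-77,65])]))
cv2.imwrite("pics/crop3.png",cv2.resize(im[60:260,130:400],None,fx=2.9,fy=2.9,interpolation=2))
go(G+Rz.apply([29,0,64+60]),Rt=down(2.4))
go(G+Rz.apply([29,0,64]),Rt=down(2.4))
E
```

```text
clock: 2.33
tool_pos: [560.7, -62.9, 284.1]
ee_rot: [-0.0, 0.997, 0.08, 0.0]
force: [0.3, -0.0, -0.1]
gripper_width: 0.997
grip_force: 0.0
[[216.0129318  184.59483877]
 [274.05088602 191.28704263]
 [160.69275295 107.31498801]
 [343.87581049 128.96665368]]
rows [ 0.144 -0.676  2.829] [-0.002 -0.005  1.138] TCP [562.2 -35.3 171. ]
rows [ 0.143 -0.676  4.329] [-0.002 -0.005  1.138] TCP [562.2 -35.3 111. ]
```

View pics/crop3.png

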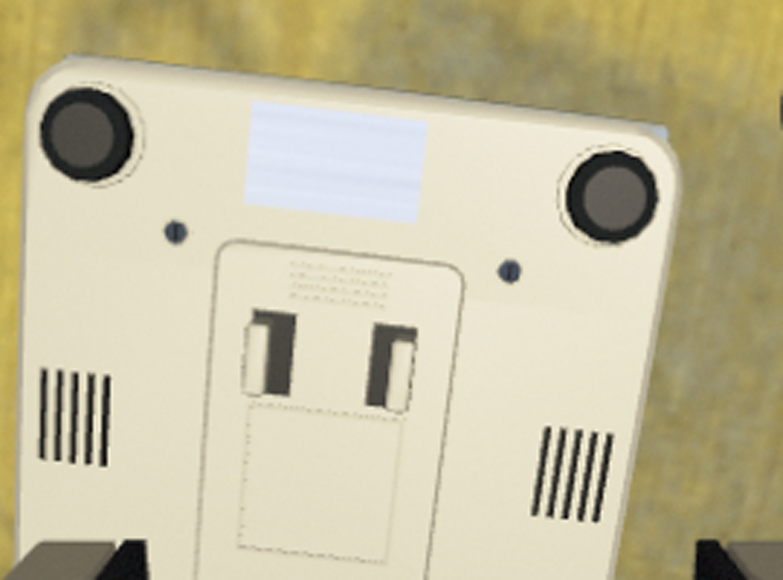

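The feet show at (160,107) and (341,128), against predictions of (161,107) and (344,129). That puts the scale near (534,-36) with a yaw of 2.4°, consistent within 2 mm. I'll descend to a pre-grasp and check it.

```bash
python3 -m jog '[0.16,-0.69,3.1,0,0,1.14,0.16,-0.69,3.1,0,0,1.14,0.16,-0.69,3.1,0,0,1.14,0.16,-0.69,3.1,0,0,1.14,0.16,-0.69,3.1,0,0,1.14,0.16,-0.69,3.1,0,0,1.14]'; python3 - <<'E'
from h import *
c,im=shot("wrist","w3");o=monitor.get_obs();print(o['tool_pos'])
G=np.array([534,-35.8,0]);Rz=R.from_euler('z',2.4,degrees=True)
print(proj(c,[G+Rz.apply(p) for p in ([40,25,70],[40,-25,70],[18,25,70],[88,77,65],[88,-77,65])]).round(1))
cv2.imwrite("pics/crop4.png",cv2.resize(im[0:400],None,fx=1.4,fy=1.4,interpolation=2))
E
```

```text
clock: 2.88
tool_pos: [564.1, -35.2, 161.5]
ee_rot: [0.0, 1.0, 0.021, 0.001]
force: [-0.0, -1.0, 1.1]
gripper_width: 1.0
grip_force: 0.0
[564.58242647 -35.25760178 162.24362385]
[[229.  228.1]
 [323.3 228.1]
 [230.4 266.4]
 [127.3 136.5]
 [425.  136.5]]
```

View pics/crop4.png

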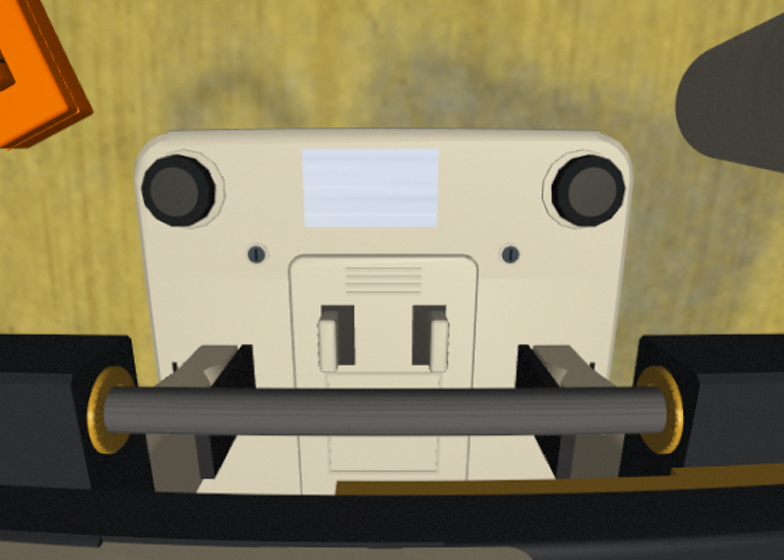

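The tabs sit at (229,..) and (319,..), centred between the fingers to under 1 mm. Descending so the fingertips stand about 2 mm above the plate.

```bash
python3 -m jog '[-0.03,-0.02,0.5,0,0,0,-0.03,-0.02,0.94,0,0,0,-0.03,-0.02,0.94,0,0,0,-0.03,-0.02,0.94,0,0,0,-0.03,-0.02,0.94,0,0,0]'
```

```text
clock: 3.35
tool_pos: [563.2, -34.8, 124.4]
ee_rot: [-0.0, 1.0, 0.021, 0.001]
force: [0.4, -0.5, 0.0]
gripper_width: 0.999
grip_force: 0.0
```

Now I'll squeeze.

```bash
python3 -m jog '[0,0,0,0,0,0,0,0,0,0,0,0,0,0,0,0,0,0,0,0,0,0,0,0,0,0,0,0,0,0,0,0,0,0,0,0]' 1
python3 - <<'E'
from h import *
o=monitor.get_obs();print(o['clock'],o['tool_pos'],o['gripper_width']*88,o['grip_force'],o['force'])
R0=rot(o['ee_rot']);Rz=R.from_euler('z',2.4,degrees=True)
p0=o['tool_pos']; S=np.array([534,-35.5,0])
pv=S+Rz.apply([-54,0,46.5])
for k in (4,8,12,16,20,25):
    Q=Rz*R.from_euler('y',-k,degrees=True)*Rz.inv()
    p=pv+Q.apply(p0-pv); t=R0.inv().apply(p-p0)/40;a=np.degrees((R0.inv()*Q*R0).as_rotvec())/6
    print(k,t.round(3),a.round(2))
dx=R0.inv().apply(Rz.apply([17,0,0]))/40;print("draw",dx.round(3), "up",R0.inv().apply([0,0,100])/40)
E
```

```text
clock: 3.85
tool_pos: [562.0, -34.8, 122.3]
ee_rot: [0.0, 1.0, 0.021, 0.0]
force: [0.4, 0.5, -0.5]
gripper_width: 0.611
grip_force: 0.0
3.85 [561.98514816 -34.76337743 122.29104719] 53.72978757498612 0.0 [ 0.43047258  0.50059908 -0.46993332]
4 [-0.137  0.    -0.138] [0.   0.67 0.  ]
8 [-0.284  0.    -0.267] [0.   1.33 0.  ]
12 [-0.439  0.    -0.385] [0. 2. 0.]
16 [-0.602  0.    -0.492] [0.   2.67 0.  ]
20 [-0.772  0.    -0.587] [0.   3.33 0.  ]
25 [-0.993  0.001 -0.689] [0.   4.17 0.  ]
draw [ 0.425 -0.     0.   ] up [ 2.29131109e-04  1.47773570e-05 -2.49999999e+00]
```

```bash
python3 -m jog '[0,0,-0.03,0,0,0,0,0,-0.03,0,0,0,0,0,-0.03,0,0,0,0,0,-0.03,0,0,0,0,0,-0.03,0,0,0,0,0,-0.03,0,0,0,0,0,-0.03,0,0,0]'
```

```text
clock: 4.43
tool_pos: [561.9, -34.8, 123.3]
ee_rot: [0.0, 1.0, 0.021, -0.0]
force: [-0.4, 0.2, -0.4]
gripper_width: 0.411
grip_force: 30.0
```

Both tabs are fully squeezed (36 mm, 30 N). I'll swing the latch end up 25°.

```bash
python3 -m jog '[-0.137,0,-0.138,0,0.67,0, -0.284,0,-0.267,0,1.33,0, -0.439,0,-0.385,0,2,0, -0.602,0,-0.492,0,2.67,0, -0.772,0,-0.587,0,3.33,0, -0.993,0,-0.689,0,4.17,0,-0.993,0,-0.689,0,4.17,0,-0.993,0,-0.689,0,4.17,0,-0.993,0,-0.689,0,4.17,0]'; python3 - <<'E'
from h import *
c,im=shot("wrist","w4");shot("side","s4");o=monitor.get_obs();print(o['tool_pos'],o['gripper_width'],o['force'],o['ft_torque'])
s=cv2.imread("pics/s4.png")[180:260,220:330]
cv2.imwrite("pics/v4.png",np.hstack([cv2.resize(im,(440,330)),cv2.resize(s,(330,330),interpolation=2)]))
R0=rot(o['ee_rot']);Rz=R.from_euler('z',2.4,degrees=True);print(R0.inv().apply(Rz.apply([18,0,0]))/40,R0.inv().apply([0,0,40])/40)
E
```

```text
clock: 5.18
tool_pos: [527.0, -41.0, 163.9]
ee_rot: [-0.01, 0.978, 0.021, 0.208]
force: [-1.4, -0.7, -1.2]
gripper_width: 0.415
grip_force: 29.9
[526.44610234 -41.03730578 162.56716258] 0.40963041940619477 [ 1.15059069 -0.80674082  1.71656588] [-0.46918805  0.641202   -0.10965479]
[0.4113467  0.00150638 0.18245992] [ 0.40547798 -0.01092636 -0.91403951]
```

View pics/v4.png

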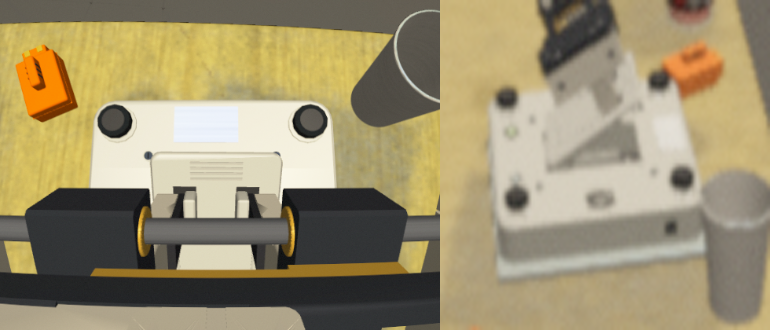

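The cover is swung up with the opening showing beneath it, and both tabs are still held. The TCP reads off the commanded pose, so I'll let it settle.

```bash
python3 -m jog '[0,0,0,0,0,0,0,0,0,0,0,0]'; python3 - <<'E'
from h import *
o=monitor.get_obs();print(o['tool_pos'],o['joint_positions'].round(3),o['joint_velocities'].round(3),o['force'],o['ft_torque'])
print(rot(o['ee_rot']).as_matrix().round(3))
E
```

```text
clock: 5.45
tool_pos: [526.4, -40.5, 161.9]
ee_rot: [-0.01, 0.978, 0.021, 0.206]
force: [1.2, 0.2, -0.4]
gripper_width: 0.416
grip_force: 29.9
[526.4012932  -40.49519073 161.91860812] [ 0.223  0.08  -1.016  0.777 -0.088  0.63 ] [ 0.002  0.004 -0.006  0.005  0.005 -0.004] [ 1.2009201   0.21402548 -0.42611076] [0.02669187 0.9589005  0.04788731]
[[ 0.914  0.046  0.404]
 [ 0.038 -0.999  0.029]
 [ 0.404 -0.011 -0.915]]
```

Joint 3 is at its limit, so the tilt stopped at about 24° and the TCP is roughly 11 mm higher than planned. I'll check numerically in the wrist picture whether the cover slipped in the grip.

```bash
python3 - <<'E'
from h import *
c,im=shot("wrist","w5");o=monitor.get_obs();R0=rot(o['ee_rot']);p=o['tool_pos']
Rs=down(2.4);p0=np.array([562,-34.8,123.3]);S=np.array([534,-35.5,52.]);Rz=R.from_euler('z',2.4,degrees=True)
Q=R0*Rs.inv()
for q in ([62,0,4],[62,25,4],[40,21.6,18],[40,-21.6,18],[52,0,4]):
    w=p+Q.apply(S+Rz.apply(q)-p0); print(q,w.round(1),proj(c,[w]).round(1))
print("lip",p+Q.apply(S+Rz.apply([-58.5,0,-7.5])-p0), "slot",S+Rz.apply([-52,0,-7.5]))
g=cv2.GaussianBlur(im,(3,3),0).max(2).astype(int)
print("col255",list(enumerate(g[185:235,255],185)))
E
```

```text
[62, 0, 4] [584.6 -36.7 114. ] [[276.4 194. ]]
[62, 25, 4] [583.4 -11.7 114.3] [[220.7 194.1]]
[40, 21.6, 18] [557.8 -16.3 118.2] [[226.1 251.5]]
[40, -21.6, 18] [559.8 -59.5 117.7] [[326.9 251.4]]
[52, 0, 4] [575.4 -37.1 110. ] [[276.4 215.4]]
lip [479.06998515 -40.92735459  54.79397773] slot [482.04561283 -37.67753399  44.5       ]
col255 [(185, np.int64(242)), (186, np.int64(242)), (187, np.int64(243)), (188, np.int64(243)), (189, np.int64(243)), (190, np.int64(242)), (191, np.int64(242)), (192, np.int64(230)), (193, np.int64(205)), (194, np.int64(200)), (195, np.int64(214)), (196, np.int64(228)), (197, np.int64(238)), (198, np.int64(243)), (199, np.int64(242)), (200, np.int64(239)), (201, np.int64(235)), (202, np.int64(230)), (203, np.int64(225)), (204, np.int64(221)), (205, np.int64(212)), (206, np.int64(205)), (207, np.int64(207)), (208, np.int64(214)), (209, np.int64(219)), (210, np.int64(222)), (211, np.int64(217)), (212, np.int64(206)), (213, np.int64(206)), (214, np.int64(210)), (215, np.int64(213)), (216, np.int64(219)), (217, np.int64(223)), (218, np.int64(216)), (219, np.int64(205)), (220, np.int64(206)), (221, np.int64(211)), (222, np.int64(215)), (223, np.int64(220)), (224, np.int64(223)), (225, np.int64(215)), (226, np.int64(203)), (227, np.int64(205)), (228, np.int64(213)), (229, np.int64(218)), (230, np.int64(222)), (231, np.int64(223)), (232, np.int64(223)), (233, np.int64(223)), (234, np.int64(223))]
```

The cover's edge is at row 193, against a no-slip prediction of 194. So it didn't slip, and the lip is already clear of the slot at z ≈ 55. I'll lift out carefully.

```bash
python3 -m jog '[0.23,0,0,0,0,0, 0.43,0,-0.356,0,0,0, 0.43,0,-0.356,0,0,0, 0.43,0,-0.356,0,0,0]'
```

```text
clock: 5.83
tool_pos: [537.4, -39.1, 182.8]
ee_rot: [-0.01, 0.978, 0.022, 0.208]
force: [0.4, 0.4, -0.6]
gripper_width: 0.41
grip_force: 29.9
```

```bash
python3 - <<'E'
from h import *
go([505,195,205],Rt=down(2.4),grasp=False)
c=imaging.calibration("top");print(cast(c,[(233,173),(190,165),(163,165)],30).round())
E
```

```text
rows [-0.287 -5.89  -0.662] [-0.116 -3.998  0.03 ] TCP [505. 195. 205.]
[[668. 138.  30.]
 [695. 274.  30.]
 [696. 360.  30.]]
```

```bash
python3 -m jog '[0,-0.3,-0.6,0,-1,0, -0.287,-5.89,-0.66,-0.116,-4,0.03, -0.287,-5.89,-0.66,-0.116,-4,0.03, -0.287,-5.89,-0.66,-0.116,-4,0.03, -0.287,-5.89,-0.66,-0.116,-4,0.03, -0.287,-5.89,-0.66,-0.116,-4,0.03, -0.287,-5.89,-0.66,-0.116,-4,0.03, -0.287,-5.89,-0.66,-0.116,-4,0.03, -0.287,-5.89,-0.66,-0.116,-4,0.03, -0.287,-5.89,-0.66,-0.116,-4,0.03, -0.287,-5.89,-0.66,-0.116,-4,0.03]'; python3 - <<'E'
from h import *
go([505,195,90],Rt=down(2.4),grasp=False);print(monitor.get_obs()['joint_positions'].round(2))
E
```

```text
clock: 6.75
tool_pos: [504.7, 192.0, 204.0]
ee_rot: [0.001, 1.0, 0.02, -0.001]
force: [-0.4, 0.5, -1.2]
gripper_width: 0.413
grip_force: 29.9
rows [ 0.014 -0.082  2.85 ] [ 0.027  0.013 -0.025] TCP [505. 195.  90.]
[ 0.73  0.22 -0.41  0.   -0.95  0.88]
```

```bash
python3 -m jog '[0,0,1,0,0,0,0,0,2,0,0,0,0,0,2.6,0,0,0,0,0,2.85,0,0,0,0,0,2.95,0,0,0,0,0,2.95,0,0,0,0,0,2.95,0,0,0,0,0,2.95,0,0,0]'
```

```text
clock: 7.42
tool_pos: [505.6, 194.4, 88.3]
ee_rot: [-0.001, 1.0, 0.02, 0.001]
force: [-0.2, -0.2, -1.4]
gripper_width: 0.414
grip_force: 30.0
```

```bash
python3 -m jog '[0,0,0.04,0,0,0,0,0,0.07,0,0,0,0,0,0.07,0,0,0,0,0,0.07,0,0,0]'
```

```text
clock: 7.75
tool_pos: [505.6, 194.7, 84.9]
ee_rot: [-0.001, 1.0, 0.021, 0.001]
force: [3.4, 0.9, 3.7]
gripper_width: 0.411
grip_force: 30.0
```

```bash
python3 -m jog '[0,0,0,0,0,0,0,0,0,0,0,0,0,0,0,0,0,0,0,0,0,0,0,0,0,0,-1,0,0,0,0,0,-2,0,0,0,0,0,-3,0,0,0,0,0,-3,0,0,0]' -1
python3 - <<'E'
from h import *
o=monitor.get_obs();print(o['gripper_width'],o['force'])
c,im=shot("wrist","w6")
# predicted cover edge, left-behind check
hsv=cv2.cvtColor(im,cv2.COLOR_BGR2HSV)
for b in blobs((hsv[:,:,1]<60)&(hsv[:,:,2]>170),300,90000): print(b[0],b[1],cv2.boundingRect(b[2].astype(np.uint8)))
c=c; S=np.array([505.6-28,194.7-.7,12]);Rz=R.from_euler('z',2.4,degrees=True)
print(proj(c,[S+Rz.apply(q) for q in ([62,38,4],[62,-38,4],[40,25,18],[40,-25,18])]).round(1))
q=np.array([550.7,-280.1])  # pack view point
go([545,-290,205],Rt=down(-15),grasp=False)
E
```

```text
clock: 8.42
tool_pos: [507.5, 195.6, 211.5]
ee_rot: [-0.003, 1.0, 0.021, 0.004]
force: [0.8, 0.9, 0.6]
gripper_width: 0.953
grip_force: 0.0
0.9525764986958106 [0.83181141 0.85502014 0.62841202]
[509.4 141. ] 16063 (453, 31, 107, 208)
[440.  141.4] 1495 (423, 37, 50, 233)
[ 11.5 173.1] 2852 (0, 94, 31, 139)
[278.3 221.1] 9457 (232, 165, 94, 112)
[[230.2 162. ]
 [326.2 162. ]
 [245.7 192.9]
 [310.8 192.9]]
rows [ 0.471 12.155  0.03 ] [-0.045 -0.042  2.894] TCP [ 545. -290.  205.]
```

The cover lies where predicted (far edge row 165, columns 232–326). Next is the pack, at about (544,-292) with a yaw of 15°.

```bash
python3 - <<'E'
from h import *
go([544.2,-292,200],Rt=down(15.3),grasp=False)
E
```

```text
rows [ 0.448 12.204  0.155] [-0.033 -0.052 -2.156] TCP [ 544.2 -292.   200. ]
```

```bash
python3 -m jog '[0.45,12.2,0.15,0,-0.05,-2.15, 0.45,12.2,0.15,0,-0.05,-2.15, 0.45,12.2,0.15,0,-0.05,-2.15, 0.45,12.2,0.15,0,-0.05,-2.15, 0.45,12.2,0.15,0,-0.05,-2.15, 0.45,12.2,0.15,0,-0.05,-2.15, 0.45,12.2,0.15,0,-0.05,-2.15, 0.45,12.2,0.15,0,-0.05,-2.15, 0.45,12.2,0.15,0,-0.05,-2.15, 0.45,12.2,0.15,0,-0.05,-2.15, 0.45,12.2,0.15,0,-0.05,-2.15, 0.45,12.2,0.15,0,-0.05,-2.15, 0.45,12.2,0.15,0,-0.05,-2.15, 0.45,12.2,0.15,0,-0.05,-2.15, 0.45,12.2,0.15,0,-0.05,-2.15, 0.45,12.2,0.15,0,-0.05,-2.15, 0.45,12.2,0.15,0,-0.05,-2.15]' -1
python3 - <<'E'
from h import *
c,im=shot("wrist","w7");o=monitor.get_obs();print(o['tool_pos'],rot(o['ee_rot']).as_matrix()[:,0])
P=np.array([544.2,-292,0]);Rp=R.from_euler('z',15.3,degrees=True)
for n,q in [("top",[[36,21,24],[36,-21,24],[-24,21,24],[-24,-21,24]]),("fin",[[16,5,36],[16,-5,36],[-16,5,36],[-16,-5,36]])]:
    print(n,proj(c,[P+Rp.apply(k) for k in q]).round(1).tolist())
cv2.imwrite("pics/c7.png",cv2.resize(im[100:310,180:380],(760,600),interpolation=2))
E
```

```text
clock: 9.88
tool_pos: [542.3, -291.9, 197.8]
ee_rot: [-0.0, 0.991, 0.133, -0.003]
force: [0.1, 0.9, 0.1]
gripper_width: 0.999
grip_force: 0.0
[ 542.46568181 -291.88390256  197.9408209 ] [ 0.96443826  0.26422813 -0.00650728]
top [[248.8, 155.0], [306.6, 155.0], [250.3, 233.1], [304.9, 233.1]]
fin [[270.8, 185.4], [284.9, 185.4], [270.9, 228.2], [284.6, 228.2]]
```

View pics/c7.png

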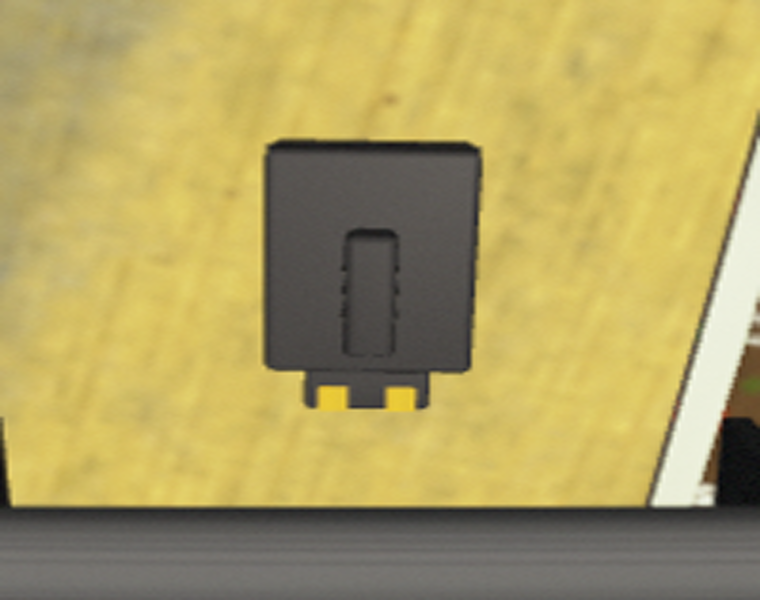

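The picture shows the pack's fin at columns 271–285 and rows 183–224, with the nose toward the robot. That shifts the pack about 2.3 mm along its x, to (546.4,-291.4), with a yaw of 14.7°.

```bash
python3 - <<'E'
from h import *
go([546.4,-291.4,93],Rt=down(14.7),grasp=False)
E
```

```text
rows [0.115 0.016 2.623] [-0.007  0.062  0.104] TCP [ 546.4 -291.4   93. ]
```

```bash
python3 -m jog '[0.1,0.01,1,0,0.05,0.1, 0.11,0.01,2,0,0.05,0.1, 0.115,0.01,2.55,0,0.05,0.1, 0.115,0.01,2.58,0,0.05,0.1, 0.115,0.01,2.58,0,0.05,0.1, 0.115,0.01,2.58,0,0.05,0.1, 0.115,0.01,2.58,0,0.05,0.1, 0.115,0.01,2.58,0,0.05,0.1]' 0.2
```

```text
clock: 10.6
tool_pos: [547.4, -292.4, 96.8]
ee_rot: [0.0, 0.992, 0.128, 0.001]
force: [0.5, -0.1, 0.3]
gripper_width: 0.456
grip_force: 0.0
```

```bash
python3 -m jog '[-0.02,-0.02,0.04,0,0,0,-0.02,-0.02,0.06,0,0,0,-0.02,-0.02,0.06,0,0,0,-0.02,-0.02,0.06,0,0,0]' 0.2; python3 -m jog '[0,0,0,0,0,0,0,0,0,0,0,0,0,0,0,0,0,0,0,0,0,0,0,0,0,0,0,0,0,0,0,0,0,0,0,0]' 1
```

```text
clock: 10.93
tool_pos: [545.2, -291.8, 92.4]
ee_rot: [-0.0, 0.992, 0.127, -0.001]
force: [1.2, 1.7, 0.9]
gripper_width: 0.403
grip_force: 0.0
clock: 11.43
tool_pos: [545.4, -291.9, 92.2]
ee_rot: [-0.0, 0.992, 0.127, -0.001]
force: [0.4, -0.9, 0.3]
gripper_width: 0.107
grip_force: 30.0
```

The pack is gripped (9.4 mm). I'll lift it and carry it over the bay.

```bash
python3 - <<'E'
from h import *
go([533.3,-35.5,180],Rt=down(2.4),grasp=False)
E
python3 -m jog '[0,0,-1,0,0,0,0,0,-2,0,0,0,0,0,-2.2,0,0,0]'
```

```text
rows [ 1.324 -6.278 -2.194] [-0.003  0.012  2.039] TCP [533.3 -35.5 180. ]
clock: 11.68
tool_pos: [547.8, -292.7, 186.3]
ee_rot: [0.002, 0.992, 0.128, 0.003]
force: [1.6, -1.4, -0.9]
gripper_width: 0.108
grip_force: 30.0
```

```bash
python3 -m jog '[1.32,-6.28,0,0,0,2.04,1.32,-6.28,0,0,0,2.04,1.32,-6.28,0,0,0,2.04,1.32,-6.28,0,0,0,2.04,1.32,-6.28,0,0,0,2.04,1.32,-6.28,0,0,0,2.04,1.32,-6.28,0,0,0,2.04,1.32,-6.28,0,0,0,2.04,1.32,-6.28,0,0,0,2.04,1.32,-6.28,0,0,0,2.04]'; python3 - <<'E'
from h import *
c,im=shot("wrist","w8");o=monitor.get_obs();print(o['tool_pos'],rot(o['ee_rot']).as_matrix()[:,0],o['force'])
S=np.array([534,-35.5,0]);Rz=R.from_euler('z',2.4,degrees=True)
print("opening far corners",proj(c,[S+Rz.apply(q) for q in ([52,32,52],[52,-32,52],[88,77,65],[88,-77,65])]).round(1))
go([533.3,-35.5,107],Rt=down(2.4),grasp=False)
g=im.max(2).astype(int);m=np.zeros(g.shape,bool);m[60:190,80:480]=1
for b in blobs((g<50)&m,150,2500):
    print(b[0],b[1],cv2.minEnclosingCircle(np.argwhere(b[2])[:,::-1].astype(np.float32)))
cv2.imwrite("pics/c8.png",cv2.resize(im[60:360,90:470],(760,600),interpolation=2))
E
```

```text
clock: 12.52
tool_pos: [532.8, -35.7, 180.1]
ee_rot: [-0.0, 1.0, 0.021, -0.001]
force: [-0.2, -0.6, -3.1]
gripper_width: 0.115
grip_force: 30.0
[532.84646806 -36.10735003 180.0624077 ] [ 0.99916452  0.04082105 -0.00197394] [-0.005578   -0.23280908 -2.16355301]
opening far corners [[223.3 139.4]
 [330.5 139.3]
 [136.2  75.9]
 [417.8  75.6]]
rows [ 0.016 -0.014  1.827] [-0.002  0.019 -0.01 ] TCP [533.3 -35.5 107. ]
[140.3  81.4] 778 ((135.90704345703125, 77.50391387939453), 25.232257843017578)
[409.2  81.5] 762 ((413.73944091796875, 77.26056671142578), 25.127281188964844)
[275.  183.2] 759 ((275.0, 186.0), 44.045528411865234)
```

The pack's image centre (275) and the feet midpoint (274.8) coincide, so it is aligned in y. Lowering it.

```bash
python3 -m jog '[0.016,0,0.7,0,0,0,0.016,0,1.2,0,0,0,0.016,0,1.5,0,0,0,0.016,0,1.6,0,0,0,0.016,0,1.7,0,0,0,0.016,0,1.76,0,0,0,0.016,0,1.76,0,0,0]'; python3 -m jog '[0,0,0.03,0,0,0,0,0,0.06,0,0,0,0,0,0.08,0,0,0,0,0,0.08,0,0,0]'
```

```text
clock: 13.15
tool_pos: [533.8, -35.7, 110.1]
ee_rot: [-0.0, 1.0, 0.021, -0.001]
force: [0.5, -0.7, -2.5]
gripper_width: 0.109
grip_force: 30.0
clock: 13.48
tool_pos: [533.6, -35.2, 106.9]
ee_rot: [-0.0, 1.0, 0.021, -0.001]
force: [0.1, -0.5, -3.5]
gripper_width: 0.106
grip_force: 30.0
```

```bash
python3 -m jog '[0,0,0.02,0,0,0,0,0,0.03,0,0,0,0,0,0.03,0,0,0,0,0,0.03,0,0,0]'; python3 - <<'E'
from h import *
o=monitor.get_obs();print(o['tool_pos'],o['force'],o['ft_torque'])
E
```

```text
clock: 13.82
tool_pos: [533.8, -35.4, 106.0]
ee_rot: [-0.0, 1.0, 0.021, -0.0]
force: [-2.4, -1.1, 5.2]
gripper_width: 0.114
grip_force: 30.0
[533.75556979 -35.38028195 106.04343035] [-2.38794219 -1.07000388  5.20832815] [-0.41216413  0.6633513   0.00724107]
```

The pack is seated at the expected height (106.0 mm, +5 N). I'll open slightly, then lift.

```bash
python3 -m jog '[0,0,0,0,0,0,0,0,0,0,0,0,0,0,0,0,0,0,0,0,0,0,0,0]' 0.68; python3 -m jog '[0,0,-0.3,0,0,0,0,0,-0.8,0,0,0,0,0,-1.5,0,0,0,0,0,-2.2,0,0,0,0,0,-2.7,0,0,0,0,0,-2.7,0,0,0,0,0,-2.7,0,0,0]'
python3 - <<'E'
from h import *
c,im=shot("wrist","w9");o=monitor.get_obs();print(o['tool_pos'])
g=im.max(2).astype(int)
S=np.array([534,-35.5,0]);Rz=R.from_euler('z',2.4,degrees=True)
for n,qq in [("top24",[[36,21,38],[36,-21,38],[-24,21,38],[-24,-21,38]]),("fin",[[16,0,50],[-16,0,50]]),("brass",[[-33,6,34],[-33,-6,34]]),("open",[[52,32,52],[52,-32,52]])]: print(n,proj(c,[S+Rz.apply(q) for q in qq]).round(0).tolist())
cv2.imwrite("pics/c9.png",cv2.resize(im[60:360,90:470],(760,600),interpolation=2))
E
```

```text
clock: 14.15
tool_pos: [533.7, -35.2, 105.4]
ee_rot: [-0.0, 1.0, 0.021, -0.001]
force: [-0.2, -0.1, -0.9]
gripper_width: 0.159
grip_force: 0.0
clock: 14.73
tool_pos: [534.3, -35.1, 214.7]
ee_rot: [-0.001, 1.0, 0.021, 0.001]
force: [-0.6, 0.5, -0.2]
gripper_width: 0.159
grip_force: 0.0
[533.56586089 -35.24753377 213.48026754]
top24 [[249.0, 159.0], [306.0, 159.0], [251.0, 236.0], [304.0, 236.0]]
fin [[278.0, 189.0], [278.0, 231.0]]
brass [[270.0, 245.0], [285.0, 245.0]]
open [[231.0, 138.0], [324.0, 138.0]]
```

View pics/c9.png

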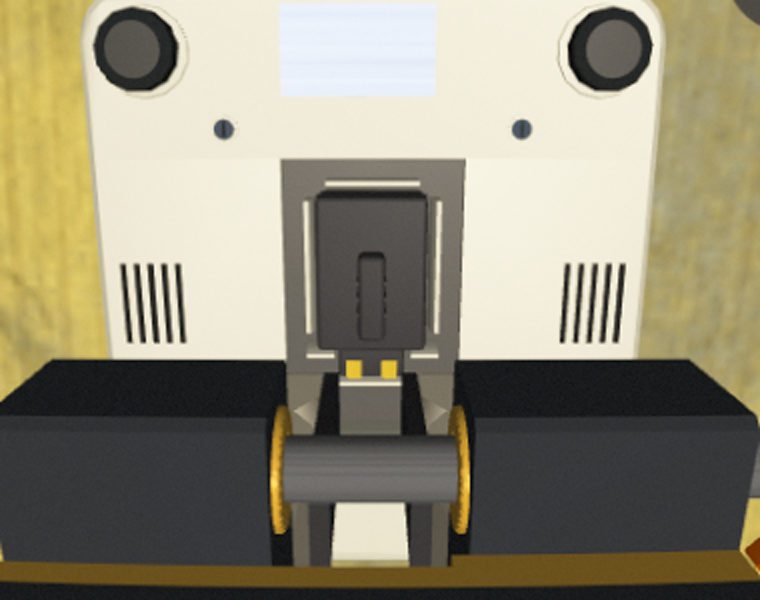

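The pack sits flat in the cradle with its brass strips at the slot end, at about (267,244) in the full picture. The opening's corners match the prediction to 1 px, so the scale is at (533.6,-35.4). I've used my 10 views, so the rest is by numbers. I'll approach the cover with the tool leaning back 12°, so that the later tilt stays within reach.

```bash
cat >> h.py <<'E'
Rz=R.from_euler('z',2.4,degrees=True); S=np.array([533.6,-35.4,0])
C=np.array([505.6,194.7,12])-Rz.apply([28.4,0,0])
def hold(org,tilt,lean=-12,d=61,X=28.6):
    """tool pose (TCP,R) that holds a cover with origin org, tilt (deg), tool lean relative to it"""
    Q=Rz*R.from_euler('y',-tilt,degrees=True); Rt=down(2.4,tilt+lean)
    return np.array(org)+Q.apply([X,0,12])-Rt.apply([0,0,d]),Rt
E
python3 - <<'E'
from h import *
p,Rt=hold(C+[0,0,90],0);go(p,Rt=Rt,grasp=False)
E
```

```text
rows [-0.137 -5.772  1.   ] [-0.008 -1.992 -0.003] TCP [518.5 195.2 173.7]
```

```bash
python3 -m jog '[-0.1,-2,0.2,0,-1,0, -0.137,-5.77,1,0,-2,0, -0.137,-5.77,1,0,-2,0, -0.137,-5.77,1,0,-2,0, -0.137,-5.77,1,0,-2,0, -0.137,-5.77,1,0,-2,0, -0.137,-5.77,1,0,-2,0, -0.137,-5.77,1,0,-2,0, -0.137,-5.77,1,0,-2,0]' -0.6
python3 -m jog '[0,0,0,0,0,0,0,0,0,0,0,0]'
python3 - <<'E'
from h import *
c,im=shot("wrist","w10");o=monitor.get_obs();print(o['tool_pos'],o['gripper_width'])
def rec(im,c,z,box):
    g=im.max(2).astype(int);m=np.zeros(g.shape,bool);m[box[0]:box[1],box[2]:box[3]]=1
    for b in blobs((g<110)&m,60,3000):
        print(b[0],b[1],cv2.boundingRect(b[2].astype(np.uint8)),cast(c,[b[0]],z).round(1))
q=proj(c,[C+Rz.apply(k) for k in ([29,17,4],[29,-17,4],[62,0,4])]).round(1);print(q)
r=int(q[0][1]);rec(im,c,16,(r-35,r+35,int(q[0][0])-30,int(q[1][0])+30))
# reference: w3 (closed cover) taken at TCP 564.1,-35.2,161.5
o3p=np.array([564.1,-35.2,161.5]);R3=rot([0,1,.021,.001]);T=rot(o['ee_rot'])
c3=dict(c);c3['position']=o3p+R3.apply(T.inv().apply(c['position']-o['tool_pos']))
a=R3*T.inv()*rot(c['attitude']);qq=a.as_quat();c3['attitude']=np.r_[qq[3],qq[:3]]
im3=cv2.imread("pics/w3.png");print("ref");rec(im3,c3,56,(205,265,215,335));print((S+Rz.apply([29,17,56])).round(1),(S+Rz.apply([29,-17,56])).round(1), (C+Rz.apply([29,17,4])).round(1),(C+Rz.apply([29,-17,4])).round(1))
E
```

```text
clock: 15.53
tool_pos: [518.0, 194.7, 172.4]
ee_rot: [0.003, 0.994, 0.021, -0.106]
force: [-1.3, 0.1, 0.0]
gripper_width: 0.764
grip_force: 0.0
clock: 15.7
tool_pos: [518.6, 194.0, 173.5]
ee_rot: [0.002, 0.994, 0.02, -0.105]
force: [0.8, -0.7, -0.0]
gripper_width: 0.801
grip_force: 0.0
[518.67917312 194.04656437 173.67672565] 0.8012377650496867
[[250.7 183.4]
 [299.7 183.3]
 [275.1 136.9]]
[251.8 183.8] 361 (239, 169, 19, 34) [[505.2 210.9  16. ]]
[298.4 184.3] 366 (293, 170, 19, 33) [[506.1 178.6  16. ]]
ref
[244.3 236.1] 652 (229, 218, 24, 43) [[563.8 -16.3  56. ]]
[302.7 236.1] 651 (295, 218, 24, 43) [[565.2 -49.8  56. ]]
[561.9 -17.2  56. ] [563.3 -51.2  56. ] [505.5 211.7  16. ] [506.9 177.7  16. ]
```

Predicted and observed recess positions agree within about 1 mm. I'll adopt the observed grip point (505.0,194.7) and descend.

```bash
cat >> h.py <<'E'
C=np.array([505.0,194.75,12])-Rz.apply([29,0,0])
E
sed -i 's/X=28.6/X=29/' h.py
python3 - <<'E'
from h import *
p,Rt=hold(C,0);go(p,Rt=Rt,grasp=False);p,Rt=hold(C+[0,0,25],0);go(p,Rt=Rt,grasp=False)
E
```

```text
rows [ 0.447 -0.031  2.205] [-0.006  0.013 -0.014] TCP [517.7 195.3  83.7]
rows [ 0.317 -0.031  1.594] [-0.006  0.013 -0.014] TCP [517.7 195.3 108.7]
```

```bash
python3 -m jog '[0.2,-0.02,0.9,0,0,0, 0.317,-0.03,1.59,0,0,0, 0.4,-0.03,2,0,0,0, 0.44,-0.03,2.17,0,0,0, 0.44,-0.03,2.18,0,0,0, 0.44,-0.03,2.18,0,0,0, 0.44,-0.03,2.18,0,0,0]'; python3 -m jog '[0,0,0,0,0,0,0,0,0,0,0,0]'; python3 - <<'E'
from h import *
p,Rt=hold(C,0);go(p,Rt=Rt,grasp=False)
E
```

```text
clock: 16.33
tool_pos: [518.4, 196.4, 86.0]
ee_rot: [0.002, 0.994, 0.021, -0.104]
force: [0.3, 0.8, 1.0]
gripper_width: 0.801
grip_force: 0.0
clock: 16.5
tool_pos: [518.0, 196.5, 85.8]
ee_rot: [0.001, 0.994, 0.021, -0.104]
force: [0.1, -0.0, -0.3]
gripper_width: 0.798
grip_force: 0.0
rows [0.001 0.031 0.055] [-0.014 -0.004  0.001] TCP [517.7 195.3  83.7]
```

```bash
python3 -m jog '[0,0.03,0.04,0,0,0,0,0.03,0.04,0,0,0,0,0.03,0.04,0,0,0,0,0.03,0.04,0,0,0,0,0.03,0.04,0,0,0,0,0.03,0.04,0,0,0,0,0.03,0.04,0,0,0,0,0.03,0.04,0,0,0,0,0.03,0.04,0,0,0,0,0.03,0.04,0,0,0]' 1; python3 - <<'E'
from h import *
o=monitor.get_obs();R0=rot(o['ee_rot']);p=o['tool_pos'];print(o['force'],o['ft_torque'])
# contact pt distance: where cover is in tool frame, assuming lying flat at z=12, x by C
print("cover grip in tool",R0.inv().apply(C+Rz.apply([29,0,12])-p))
go(p+[0,0,110],Rt=down(2.4,-12),grasp=False)
E
```

```text
clock: 17.33
tool_pos: [517.2, 195.0, 83.3]
ee_rot: [0.002, 0.994, 0.021, -0.105]
force: [-1.5, -1.0, 4.8]
gripper_width: 0.412
grip_force: 30.0
[-1.50790727 -0.97812423  4.84635939] [-0.21684631  0.03525692  0.06878563]
cover grip in tool [ 0.44477386 -0.24304411 60.52674451]
rows [-5.750e-01 -1.000e-03 -2.689e+00] [-0.003  0.013  0.   ] TCP [517.2 195.  193.3]
```

Regripped (36 mm, 30 N). Lifting it.

```bash
cat >> h.py <<'E'
pv=np.array([-52,0,46.])
def org(t,dx=0,dz=0): return S+Rz.apply(pv+R.from_euler('y',-t,degrees=True).apply(np.array([0,0,52])-pv)+[dx,0,dz])
def ins(t,dx=0,dz=0):
    p,Rt=hold(org(t,dx,dz),t,d=60.5);return go(p,Rt=Rt,grasp=False)
E
python3 -m jog '[-0.2,0,-1,0,0,0,-0.4,0,-2,0,0,0,-0.575,0,-2.69,0,0,0,-0.575,0,-2.69,0,0,0,-0.575,0,-2.69,0,0,0]'; python3 - <<'E'
from h import *
o=monitor.get_obs();print(o['tool_pos'],o['gripper_width'],o['force'])
ins(22,17,60)
E
```

```text
clock: 17.75
tool_pos: [517.8, 195.6, 194.7]
ee_rot: [0.001, 0.994, 0.021, -0.104]
force: [-0.9, -0.6, -1.9]
gripper_width: 0.412
grip_force: 30.0
[517.83060398 195.57915942 194.72637984] 0.41207591637592866 [-0.90031181 -0.64536284 -1.90207873]
rows [ 0.615  5.784 -0.603] [-0.028  3.648 -0.004] TCP [556.4 -34.4 212.6]
```

```bash
python3 -m jog '[0.2,1,-0.6,0,0.5,0, 0.615,5.78,-0.6,0,3.65,0, 0.615,5.78,-0.6,0,3.65,0, 0.615,5.78,-0.6,0,3.65,0, 0.615,5.78,-0.6,0,3.65,0, 0.615,5.78,-0.6,0,3.65,0, 0.615,5.78,-0.6,0,3.65,0, 0.615,5.78,-0.6,0,3.65,0, 0.615,5.78,-0.6,0,3.65,0, 0.615,5.78,-0.6,0,3.65,0, 0.615,5.78,-0.6,0,3.65,0]'; python3 - <<'E'
from h import *
c,im=shot("wrist","w11");o=monitor.get_obs();print(o['tool_pos'],o['joint_positions'].round(2))
# check cover in grip: predicted far plate edge row vs image
Q=Rz*R.from_euler('y',-22,degrees=True);T=rot(o['ee_rot']);g0=o['tool_pos']+T.apply([0,0,60.5])
tilt=np.degrees(np.arcsin(T.as_matrix()[2,0]))+12;print("tilt",tilt)
Q=Rz*R.from_euler('y',-tilt,degrees=True)
print(proj(c,[g0+Q.apply(np.array(k)-[29,0,12]) for k in ([62,-10,4],[62,38,4],[62,-38,4])]).round(1))
g=cv2.GaussianBlur(im,(3,3),0).max(2).astype(int)
for col in (255,295): print(col,[(i,int(v)) for i,v in enumerate(g[:,col]) if 90<i<260 and v<215][:25])
ins(22,17,0)
E
```

```text
clock: 18.67
tool_pos: [555.8, -33.9, 210.8]
ee_rot: [-0.002, 0.996, 0.021, 0.085]
force: [-1.0, -0.3, -1.0]
gripper_width: 0.412
grip_force: 30.0
[555.84258255 -33.83760476 210.91787333] [ 0.32  0.15 -0.51  0.07 -0.75  1.25]
tilt 21.777323823320465
[[301.1 196.8]
 [190.5 196.8]
 [365.4 196.8]]
255 [(91, 212), (92, 212), (93, 212), (94, 211), (95, 210), (96, 210), (97, 211), (98, 211), (99, 212), (100, 213), (118, 212), (119, 209), (120, 206), (121, 203), (122, 202), (123, 200), (124, 200), (125, 201), (126, 202), (127, 207), (195, 194), (196, 193), (197, 207), (208, 203), (209, 205)]
295 [(91, 177), (92, 174), (93, 171), (94, 167), (95, 165), (96, 166), (97, 168), (98, 170), (99, 171), (100, 173), (101, 174), (102, 175), (103, 174), (104, 172), (105, 170), (106, 168), (107, 166), (108, 165), (109, 164), (110, 164), (111, 165), (112, 166), (113, 169), (114, 171), (115, 173)]
rows [-0.234  0.016  1.439] [-0.004  0.037  0.011] TCP [556.4 -34.4 152.6]
```

The cover's edge is at row 196, with 197 predicted, so it is held as modelled. Descending beside the slot.

```bash
python3 -m jog '[-0.1,0.01,0.7,0,0,0,-0.2,0.015,1.2,0,0.03,0,-0.234,0.015,1.43,0,0.03,0,-0.234,0.015,1.43,0,0.03,0,-0.234,0.015,1.43,0,0.03,0,-0.234,0.015,1.43,0,0.03,0]'; python3 - <<'E'
from h import *
o=monitor.get_obs();print(o['tool_pos'],o['force'],o['ft_torque'],o['joint_positions'].round(2))
ins(22,17,0);ins(22,9,0);ins(22,1.5,0)
E
```

```text
clock: 19.22
tool_pos: [557.2, -34.9, 154.4]
ee_rot: [-0.002, 0.996, 0.021, 0.088]
force: [0.7, -0.0, -1.6]
gripper_width: 0.414
grip_force: 30.0
[557.17617781 -34.92010601 154.40858036] [ 0.70016808 -0.02163242 -1.60969214] [-0.02387172  0.57998029 -0.04646116] [ 0.31  0.22 -0.58  0.08 -0.6   1.23]
rows [-0.026 -0.013  0.041] [-0.005 -0.011  0.005] TCP [556.4 -34.4 152.6]
rows [-0.223 -0.013  0.006] [-0.005 -0.011  0.005] TCP [548.4 -34.8 152.6]
rows [-0.407 -0.013 -0.027] [-0.005 -0.011  0.005] TCP [540.9 -35.1 152.6]
```

```bash
python3 -m jog '[-0.05,-0.01,0.03,0,0,0,-0.12,-0.01,0.02,0,0,0,-0.22,-0.01,0.005,0,0,0,-0.22,-0.01,0.005,0,0,0]';python3 -m jog '[-0.05,0,-0.01,0,0,0,-0.1,0,-0.018,0,0,0,-0.15,0,-0.025,0,0,0,-0.18,0,-0.03,0,0,0,-0.18,0,-0.03,0,0,0,-0.18,0,-0.03,0,0,0]'; python3 - <<'E'
from h import *
o=monitor.get_obs();print(o['tool_pos'],o['force'],o['ft_torque'],o['joint_positions'].round(2))
ins(22,1.5,0);ins(22,0,0)
E
```

```text
clock: 19.55
tool_pos: [547.0, -35.5, 152.0]
ee_rot: [-0.002, 0.996, 0.021, 0.087]
force: [-1.2, -0.0, -0.7]
gripper_width: 0.412
grip_force: 30.0
clock: 20.05
tool_pos: [540.7, -35.6, 151.8]
ee_rot: [-0.002, 0.996, 0.021, 0.087]
force: [1.1, 0.5, 0.2]
gripper_width: 0.413
grip_force: 30.0
[540.72843928 -35.58038383 151.80943994] [1.13947035 0.51355731 0.21566956] [-0.05602678  0.19831982  0.00456375] [ 0.32  0.2  -0.62  0.09 -0.58  1.22]
rows [ 0.009 -0.012 -0.019] [-0.003 -0.005 -0.001] TCP [540.9 -35.1 152.6]
rows [-0.028 -0.012 -0.025] [-0.003 -0.005 -0.001] TCP [539.4 -35.2 152.6]
```

```bash
python3 -m jog '[-0.03,0,-0.018,0,0,0,-0.05,0,-0.02,0,0,0,-0.05,0,-0.02,0,0,0,-0.05,0,-0.02,0,0,0]'; python3 -m jog '[-0.02,0,0,0,0,0,-0.04,0,0,0,0,0,-0.04,0,0,0,0,0]'; python3 - <<'E'
from h import *
o=monitor.get_obs();print(o['tool_pos'],o['force'],o['ft_torque'])
ins(22,0,0)
E
```

```text
clock: 20.38
tool_pos: [539.7, -35.4, 152.8]
ee_rot: [-0.002, 0.996, 0.021, 0.089]
force: [5.6, -2.0, 0.4]
gripper_width: 0.41
grip_force: 30.0
clock: 20.63
tool_pos: [539.2, -35.3, 153.2]
ee_rot: [-0.002, 0.996, 0.021, 0.09]
force: [7.2, -1.6, 0.8]
gripper_width: 0.411
grip_force: 30.0
[539.19802783 -35.2869138  153.20844139] [ 7.21511932 -1.56684661  0.84282208] [-0.88200518 -2.41067844 -0.08784689]
rows [ 0.004 -0.003  0.016] [-0.009 -0.049  0.009] TCP [539.4 -35.2 152.6]
```

Contact came at dx≈0, exactly as modelled for a lip inside the slot. I'll back off 1 mm and compute the swing.

```bash
python3 - <<'E'
from h import *
for t,dx in [(22,1),(18,1),(14,1),(10,1),(7,.8),(4,.6),(2,.5),(0,.5)]: ins(t,dx,0)
E
```

```text
rows [ 0.028 -0.003  0.02 ] [-0.009 -0.049  0.009] TCP [540.4 -35.1 152.6]
rows [ 0.188 -0.003  0.159] [-0.009 -0.716  0.009] TCP [547.7 -34.8 148.3]
rows [ 0.339 -0.002  0.308] [-0.009 -1.382  0.009] TCP [554.7 -34.5 143.5]
rows [ 0.478 -0.002  0.467] [-0.008 -2.049  0.01 ] TCP [561.3 -34.2 138.3]
rows [ 0.57  -0.002  0.591] [-0.008 -2.549  0.01 ] TCP [565.8 -34.  134. ]
rows [ 0.656 -0.002  0.721] [-0.008 -3.049  0.01 ] TCP [570.1 -33.9 129.5]
rows [ 0.71  -0.002  0.81 ] [-0.008 -3.382  0.01 ] TCP [572.9 -33.8 126.4]
rows [ 0.763 -0.001  0.902] [-0.008 -3.716  0.01 ] TCP [575.6 -33.6 123.2]
```

```bash
python3 -m jog '[0.03,0,0.02,0,-0.05,0, 0.1,0,0.09,0,-0.4,0, 0.19,0,0.16,0,-0.72,0, 0.26,0,0.235,0,-1.05,0, 0.34,0,0.308,0,-1.38,0, 0.41,0,0.385,0,-1.7,0, 0.478,0,0.467,0,-2.05,0, 0.478,0,0.467,0,-2.05,0, 0.478,0,0.467,0,-2.05,0]'; python3 - <<'E'
from h import *
o=monitor.get_obs();print(o['tool_pos'],o['force'],o['ft_torque'])
for t,dx in [(10,1),(7,.8),(4,.6),(2,.5),(0,.5),(0,.5)]: ins(t,dx,0)
E
```

```text
clock: 21.38
tool_pos: [560.5, -34.7, 136.7]
ee_rot: [0.0, 1.0, 0.021, -0.019]
force: [4.7, -0.3, 2.7]
gripper_width: 0.411
grip_force: 30.0
[560.47835793 -34.67616958 136.70090401] [ 4.73506367 -0.34446188  2.70718586] [-0.06465716 -2.12102661  0.008706  ]
rows [ 0.02 -0.01 -0.04] [-0.002  0.034 -0.   ] TCP [561.3 -34.2 138.3]
rows [ 0.137 -0.01   0.062] [-0.002 -0.466  0.   ] TCP [565.8 -34.  134. ]
rows [ 0.249 -0.01   0.17 ] [-0.002 -0.966  0.   ] TCP [570.1 -33.9 129.5]
rows [ 0.321 -0.01   0.245] [-0.002 -1.299  0.   ] TCP [572.9 -33.8 126.4]
rows [ 0.393 -0.01   0.323] [-0.002 -1.633  0.   ] TCP [575.6 -33.6 123.2]
rows [ 0.393 -0.01   0.323] [-0.002 -1.633  0.   ] TCP [575.6 -33.6 123.2]
```

```bash
python3 -m jog '[0.08,-0.005,0,0,-0.25,0, 0.15,-0.01,0.06,0,-0.47,0, 0.21,-0.01,0.11,0,-0.72,0, 0.265,-0.01,0.17,0,-0.97,0, 0.335,-0.01,0.245,0,-1.3,0, 0.335,-0.01,0.245,0,-1.3,0, 0.335,-0.01,0.245,0,-1.3,0]'; python3 - <<'E'
from h import *
o=monitor.get_obs();print(o['tool_pos'],o['force'],o['ft_torque'])
for t,dx in [(2,.5),(0,.5),(0,1)]: ins(t,dx,0)
E
```

```text
clock: 21.97
tool_pos: [571.4, -34.0, 125.7]
ee_rot: [0.002, 0.996, 0.021, -0.088]
force: [1.5, 0.0, -0.8]
gripper_width: 0.411
grip_force: 30.0
[571.44725334 -34.01729528 125.70094134] [ 1.45403047  0.0324826  -0.7996202 ] [-0.12271335 -1.38299729 -0.00412004]
rows [ 0.033 -0.005 -0.024] [-0.003  0.025 -0.006] TCP [572.9 -33.8 126.4]
rows [ 0.115 -0.005  0.044] [-0.003 -0.309 -0.006] TCP [575.6 -33.6 123.2]
rows [ 0.127 -0.005  0.041] [-0.003 -0.309 -0.006] TCP [576.1 -33.6 123.2]
```

```bash
python3 -m jog '[0.05,0,0.02,0,-0.15,0, 0.1,-0.005,0.05,0,-0.3,0, 0.1,-0.005,0.06,0,-0.3,0, 0.1,-0.005,0.06,0,-0.3,0]'; python3 - <<'E'
from h import *
o=monitor.get_obs();print(o['tool_pos'],o['force'],o['ft_torque'])
ins(0,.5,0)
E
```

```text
clock: 22.3
tool_pos: [574.7, -33.6, 123.4]
ee_rot: [0.002, 0.994, 0.021, -0.105]
force: [-1.5, -0.3, 2.9]
gripper_width: 0.409
grip_force: 30.0
[574.7357192  -33.59588774 123.36373832] [-1.53484522 -0.31600957  2.89621455] [ 0.177214    0.03178983 -0.04198706]
rows [ 0.023  0.002 -0.   ] [-0.003 -0.    -0.002] TCP [575.6 -33.6 123.2]
```

```bash
python3 -m jog '[0.01,0,0.04,0,0,0,0.015,0,0.06,0,0,0,0.015,0,0.06,0,0,0]'; python3 - <<'E'
from h import *
o=monitor.get_obs();print(o['tool_pos'],o['force'],o['ft_torque'])
E
```

```text
clock: 22.55
tool_pos: [574.8, -33.6, 123.1]
ee_rot: [0.002, 0.994, 0.021, -0.104]
force: [-6.1, 3.1, 20.3]
gripper_width: 0.412
grip_force: 30.0
[574.78046719 -33.5609376  123.13467469] [-6.11537363  3.06010423 20.25772358] [ 0.88928215  3.14864009 -0.21107098]
```

The cover has a hard stop at flush (20 N). I'll let go here, so the latches spring out, and then back away.

```bash
python3 -m jog '[0,0,-0.03,0,0,0,0,0,-0.03,0,0,0,0,0,-0.03,0,0,0,0,0,-0.03,0,0,0,0,0,-0.03,0,0,0,0,0,-0.03,0,0,0]' -0.7; python3 -m jog '[0,0,-0.3,0,0,0,0,0,-0.8,0,0,0,0,0,-1.3,0,0,0,0,0,-1.3,0,0,0,0,0,-1.3,0,0,0]'; python3 - <<'E'
from h import *
go(S+Rz.apply([29,0,161.5]),Rt=down(2.4),grasp=False)
E
```

```text
clock: 23.05
tool_pos: [575.9, -33.5, 122.1]
ee_rot: [0.002, 0.994, 0.021, -0.103]
force: [0.1, -0.1, 3.1]
gripper_width: 0.802
grip_force: 1.4
clock: 23.47
tool_pos: [587.1, -33.0, 173.5]
ee_rot: [0.002, 0.995, 0.021, -0.103]
force: [0.2, 0.2, -0.7]
gripper_width: 0.847
grip_force: 0.0
rows [-0.539  0.005  0.419] [-0.008  1.964 -0.002] TCP [562.6 -34.2 161.5]
```

```bash
python3 -m jog '[-0.5,0,0.42,0,1.96,0,-0.5,0,0.42,0,1.96,0,-0.5,0,0.42,0,1.96,0,-0.5,0,0.42,0,1.96,0,-0.5,0,0.42,0,1.96,0,-0.5,0,0.42,0,1.96,0,-0.5,0,0.42,0,1.96,0,-0.5,0,0.42,0,1.96,0]' 1; python3 - <<'E'
from h import *
c,im=shot("wrist","w12");o=monitor.get_obs();print(o['tool_pos'],o['gripper_width'])
g=im.max(2).astype(int);m=np.zeros(g.shape,bool);m[190:275,210:340]=1
for b in blobs((g<110)&m,60,3000): print(b[0],b[1],cv2.boundingRect(b[2].astype(np.uint8)),cast(c,[b[0]],56).round(1))
a=cv2.imread("pics/w3.png");
# outline contrast: corner-line profile across far, left and right cover edges, then and now
for n,i in (("w3",a),("now",im)):
    q=i.max(2).astype(int); print(n,"far",q[165:200,275].tolist()); print(n,"left",q[225,195:225].tolist()); print(n,"right",q[225,325:355].tolist())
print(proj(c,[S+Rz.apply(k) for k in ([62,0,56],[40,38,56],[40,-38,56],[30,17,56],[30,-17,56])]).round(1).tolist())
go(S+Rz.apply([52,0,126]),Rt=down(2.4),grasp=False)
E
```

```text
clock: 24.13
tool_pos: [564.0, -34.0, 160.3]
ee_rot: [-0.0, 1.0, 0.021, -0.002]
force: [0.1, -0.5, -0.3]
gripper_width: 0.306
grip_force: 0.0
[563.87992064 -34.07117895 160.26258382] 0.26094136997088596
[243.5 246.8] 863 (230, 220, 25, 55) [[557.2 -14.8  56. ]]
[306.3 247. ] 880 (296, 220, 25, 55) [[558.5 -50.9  56. ]]
w3 far [214, 218, 217, 217, 215, 217, 216, 215, 216, 217, 215, 215, 215, 214, 216, 216, 166, 137, 162, 206, 226, 229, 229, 222, 222, 221, 189, 207, 211, 220, 219, 208, 197, 208, 213]
w3 left [218, 219, 218, 217, 218, 219, 220, 219, 219, 219, 218, 219, 170, 150, 202, 218, 218, 219, 218, 218, 219, 218, 219, 219, 219, 219, 219, 219, 218, 218]
w3 right [220, 220, 219, 220, 221, 222, 221, 221, 221, 220, 220, 220, 221, 207, 150, 195, 220, 220, 221, 221, 221, 220, 221, 222, 220, 220, 221, 221, 221, 221]
now far [241, 241, 241, 241, 240, 241, 241, 241, 241, 241, 241, 240, 240, 240, 241, 240, 240, 222, 164, 189, 226, 247, 248, 248, 244, 244, 244, 224, 237, 238, 242, 243, 243, 223, 236]
now left [242, 242, 242, 243, 242, 242, 242, 242, 242, 242, 242, 242, 242, 201, 181, 232, 242, 242, 242, 242, 243, 242, 242, 242, 242, 242, 242, 242, 242, 242]
now right [244, 244, 243, 244, 244, 244, 244, 244, 244, 244, 244, 244, 244, 244, 244, 221, 165, 243, 244, 243, 244, 244, 244, 244, 244, 244, 243, 243, 244, 243]
[[277.6, 182.5], [210.2, 220.9], [344.9, 220.8], [247.8, 237.6], [307.3, 237.6]]
rows [0.545 0.001 0.855] [-0.002  0.029 -0.004] TCP [585.6 -33.2 126. ]
```

The cover's outline and recesses match the original closed picture (edge columns 209 and 341, then 208 and 339; same recess widths), so the latches are out. I'll press on the ribbed strip to be sure.

```bash
python3 -m jog '[0.5,0,0.4,0,0,0,0.53,0,0.8,0,0,0,0.53,0,0.83,0,0,0,0.53,0,0.83,0,0,0,0.53,0,0.83,0,0,0,0.53,0,0.83,0,0,0]' 1; python3 -m jog '[0,0,0.03,0,0,0,0,0,0.06,0,0,0,0,0,0.06,0,0,0]'
```

```text
clock: 24.68
tool_pos: [584.7, -33.2, 128.2]
ee_rot: [-0.0, 1.0, 0.021, -0.001]
force: [0.1, -0.3, 1.0]
gripper_width: 0.006
grip_force: 0.0
clock: 24.93
tool_pos: [584.4, -33.1, 125.2]
ee_rot: [-0.0, 1.0, 0.021, -0.001]
force: [-0.1, 0.0, 0.7]
gripper_width: 0.004
grip_force: 0.0
```

```bash
python3 -m jog '[0,0,0.03,0,0,0,0,0,0.06,0,0,0,0,0,0.08,0,0,0,0,0,0.08,0,0,0]'
```

```text
clock: 25.27
tool_pos: [584.5, -33.2, 121.9]
ee_rot: [-0.0, 1.0, 0.021, -0.001]
force: [-1.0, 0.2, 4.0]
gripper_width: 0.003
grip_force: 1.9
```

```bash
python3 -m jog '[0,0,0.02,0,0,0,0,0,0.03,0,0,0,0,0,0.03,0,0,0]'
```

```text
clock: 25.52
tool_pos: [584.5, -33.2, 121.9]
ee_rot: [-0.0, 1.0, 0.021, -0.001]
force: [-5.9, 2.0, 13.8]
gripper_width: 0.005
grip_force: 6.9
```

```bash
python3 -m jog '[0,0,0.015,0,0,0,0,0,0.015,0,0,0]'; python3 -m jog '[0,0,-0.3,0,0,0,0,0,-0.8,0,0,0,0,0,-1.5,0,0,0,0,0,-2.3,0,0,0,0,0,-2.3,0,0,0,0,0,-2.3,0,0,0,0,0,-2.3,0,0,0]'; python3 - <<'E'
from h import *
c,im=shot("wrist","w13");o=monitor.get_obs();print(o['tool_pos'],o['force'])
# rim check: seen/predicted edges if flush
g=im.max(2).astype(int)
P=proj(c,[S+Rz.apply(k) for k in ([62,0,56],[40,38,56],[40,-38,56],[0,38,56],[0,-38,56])]);print(P.round(1).tolist())
print("far",[(i,int(g[i,int(P[0][0])])) for i in range(int(P[0][1])-6,int(P[0][1])+8)])
for k in (1,2,3,4): r=int(P[k][1]);x=int(P[k][0]);seg=g[r,x-8:x+9];print("edge",k,x-8+int(seg.argmin()),seg.min())
t,_=shot("top","t13"),0
a=cv2.imread("pics/top0.png").astype(int);b=cv2.imread("pics/t13.png").astype(int);d=np.abs(a-b).max(2)
for n,(y,x,h) in {"tumbler":(168,343,14),"tape":(262,437,18),"shaker":(264,124,10),"cover":(216,290,22)}.items(): print(n,(d[y-h:y+h,x-h:x+h]>40).mean().round(3))
E
```

```text
clock: 25.68
tool_pos: [584.5, -33.2, 121.8]
ee_rot: [0.0, 1.0, 0.021, -0.001]
force: [-7.4, 1.7, 18.3]
gripper_width: 0.005
grip_force: 9.4
clock: 26.27
tool_pos: [584.4, -33.2, 211.6]
ee_rot: [-0.0, 1.0, 0.021, -0.001]
force: [-0.2, 0.2, 0.2]
gripper_width: 0.003
grip_force: 0.0
[584.10254689 -33.26107512 210.94968085] [-0.17680291 -0.47560166 -0.39520981]
[[277.1, 196.9], [223.9, 227.0], [330.3, 226.9], [226.1, 278.0], [328.1, 277.9]]
far [(190, 242), (191, 242), (192, 242), (193, 242), (194, 243), (195, 242), (196, 242), (197, 166), (198, 190), (199, 238), (200, 249), (201, 250), (202, 242), (203, 244)]
edge 1 222 193
edge 2 327 193
edge 3 219 59
edge 4 324 59
tumbler 0.0
tape 0.0
shaker 0.005
cover 0.191
```

The press reached 18 N at flush height, and the bystanders are unmoved. One last numeric check, of the lip end, from the first viewing pose.

```bash
python3 -m jog '[-1.26,0.1,-1.8,0,0,0,-1.26,0.1,-1.8,0,0,0,-1.26,0.1,-1.8,0,0,0,-1.26,0.1,-1.8,0,0,0,-1.26,0.1,-1.8,0,0,0,-1.26,0.1,-1.8,0,0,0]' -1; python3 - <<'E'
from h import *
c,im=shot("wrist","w14");print(monitor.get_obs()['tool_pos'])
for n in ("w1","w14"):
    g=cv2.imread(f"pics/{n}.png").max(2).astype(int)
    for col in (245,270,295): print(n,col,"near",[(i,int(g[i,col])) for i in range(235,256) if g[i,col]<g[235:256,col].max()-25],"far",[i for i in range(112,132) if g[i,col]<g[112:132,col].max()-40])
    for r in (140,200,230): print(n,r,"L",222+int(g[r,222:236].argmin()),g[r,222:236].min(),"R",305+int(g[r,305:320].argmin()),g[r,305:320].min())
    m=np.zeros(g.shape,bool);m[135:185,230:310]=1
    for b in blobs((g<110)&m,30,900): print("recess",b[0],b[1],cv2.boundingRect(b[2].astype(np.uint8)))
E
```

```text
clock: 26.87
tool_pos: [534.4, -39.3, 282.6]
ee_rot: [-0.0, 1.0, 0.021, -0.002]
force: [-0.4, -0.3, -0.8]
gripper_width: 0.396
grip_force: 0.0
[534.49486552 -39.32935111 282.48926902]
w1 245 near [(244, 163)] far [121]
w1 270 near [(244, 163)] far [121]
w1 295 near [(244, 164)] far [121]
w1 140 L 226 179 R 313 168
w1 200 L 228 177 R 311 183
w1 230 L 229 191 R 311 179
recess [251.3 157.6] 230 (242, 145, 14, 29)
recess [287.9 157.6] 232 (284, 145, 15, 29)
w14 245 near [] far []
w14 270 near [] far []
w14 295 near [] far []
w14 140 L 227 205 R 313 194
w14 200 L 229 196 R 312 196
w14 230 L 230 206 R 311 189
recess [251.7 158. ] 236 (242, 145, 15, 29)
recess [288.7 158.1] 219 (285, 145, 14, 29)
```

```bash
python3 - <<'E'
import cv2
for n in ("w1","w14"):
    g=cv2.imread(f"pics/{n}.png").max(2).astype(int)
    for col in (245,270): print(n,g[238:252,col].tolist(),g[114:130,col].tolist())
E
```

```text
w1 [222, 220, 219, 221, 219, 219, 163, 215, 220, 219, 219, 219, 218, 219] [227, 226, 226, 227, 227, 227, 212, 185, 206, 224, 227, 231, 232, 231, 232, 232]
w1 [220, 221, 220, 220, 220, 220, 163, 215, 218, 219, 218, 219, 218, 219] [227, 227, 227, 227, 228, 228, 207, 186, 218, 229, 231, 233, 230, 228, 231, 232]
w14 [236, 236, 235, 236, 235, 235, 235, 235, 235, 234, 235, 234, 235, 234] [241, 241, 242, 241, 242, 241, 227, 205, 228, 239, 242, 245, 245, 245, 245, 245]
w14 [236, 236, 236, 235, 236, 235, 235, 235, 234, 234, 234, 235, 234, 235] [242, 241, 242, 242, 241, 242, 226, 213, 237, 244, 246, 246, 244, 242, 245, 241]
```

The sides, far edge and recesses match the closed state to within 0.5 px. The lip-end gap is hidden by about 0.5 mm of play. I'll move the arm aside and compare the fixed cameras before and after.

```bash
python3 -m jog '[0,-8,-1,0,0,0,0,-8,-1,0,0,0,0,-8,-1,0,0,0,0,-8,-1,0,0,0,0,-8,-1,0,0,0,0,-8,-1,0,0,0,0,-8,-1,0,0,0,0,-8,-1,0,0,0,0,-8,-1,0,0,0,0,-8,-1,0,0,0]'; python3 - <<'E'
from h import *
for n in ("side","top"):
    shot(n,n+"9");a=cv2.imread(f"pics/{n}0.png").astype(int);b=cv2.imread(f"pics/{n}9.png").astype(int)
    x0,x1,y0,y1=(235,310,195,245) if n=="side" else (255,327,178,258)
    d=np.abs(a-b).max(2)[y0:y1,x0:x1];print(n,d.mean().round(1),(d>30).sum(),[(p[1]+x0,p[0]+y0,int(d[tuple(p)])) for p in np.argwhere(d>30)][:30])
    c=imaging.calibration(n)
    print(proj(c,[S+Rz.apply(q) for q in ([-50,38,56],[-50,-38,56],[62,38,56],[62,-38,56])]).round(0).tolist())
E
```

```text
clock: 27.75
tool_pos: [521.2, 282.2, 322.1]
ee_rot: [0.001, 1.0, 0.022, -0.002]
force: [0.1, 0.1, -0.8]
gripper_width: 0.999
grip_force: 0.0
side 2.0 0 []
[[254.0, 210.0], [256.0, 221.0], [287.0, 207.0], [291.0, 218.0]]
top 16.1 75 [(np.int64(295), np.int64(194), 43), (np.int64(296), np.int64(194), 56), (np.int64(297), np.int64(194), 54), (np.int64(298), np.int64(194), 49), (np.int64(299), np.int64(194), 54), (np.int64(277), np.int64(195), 39), (np.int64(278), np.int64(195), 71), (np.int64(279), np.int64(195), 75), (np.int64(280), np.int64(195), 32), (np.int64(287), np.int64(197), 39), (np.int64(293), np.int64(197), 32), (np.int64(288), np.int64(198), 39), (np.int64(284), np.int64(199), 41), (np.int64(289), np.int64(199), 39), (np.int64(276), np.int64(200), 31), (np.int64(285), np.int64(200), 40), (np.int64(290), np.int64(200), 36), (np.int64(301), np.int64(200), 42), (np.int64(276), np.int64(201), 37), (np.int64(283), np.int64(201), 38), (np.int64(284), np.int64(201), 47), (np.int64(292), np.int64(201), 37), (np.int64(293), np.int64(201), 31), (np.int64(294), np.int64(201), 56), (np.int64(301), np.int64(201), 40), (np.int64(280), np.int64(202), 50), (np.int64(283), np.int64(202), 35), (np.int64(301), np.int64(202), 39), (np.int64(280), np.int64(203), 46), (np.int64(297), np.int64(203), 50)]
[[277.0, 232.0], [302.0, 231.0], [275.0, 195.0], [300.0, 194.0]]
```

The side view is identical to the original closed state, with no pixel differing by more than 30 levels. Handing in.

```bash
python3 -c "
from bench import manip;print(manip.sign_off())"
```

```text
the job is handed in; nothing more can be done
None
```

The job is handed in at about 28 s: the pack is seated with its contact end at the springs, the cover is hooked in, latched and flush, and the tumbler, tape roll and shaker were not touched.

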